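# Click the stepped sleeve onto the test rod

### The arm

A 6-joint arm with a two-finger parallel gripper is mounted at the origin on the work surface. World frame = base frame: x ahead of the robot, y to its left, z up, the work surface at z = 0. Lengths are in m, angles in rad, forces in N, time in s.
With the tool pointing down it reaches from about 0.325 to 0.775 m from the base axis. Payload 9.3 kg.
Tool frame: the origin (TCP) lies on the centre line of the jaws, within the pads' length; the fingertips stand 11 mm ahead of it and the grasp point (between the pads) lies 8 mm behind it; z points along the fingers, y is the direction in which the jaws open and shut (so a half turn about z gives the same grasp; the last joint's range is limited). The gripper opens to 85 mm and grips with 20 to 120 N. Pads are 22 mm wide; open, the fingers measure 114 mm over their backs; the gripper's body (76 mm by 85 mm) begins 54 mm behind the grasp point. The pads swing forward as they close: fully open they stand 13 mm farther back than shut.
Start: joints at [-1.279, 0.259, 0.021, 1.334, 0, 1.418], TCP at [0.237, -0.496, 0.21] pointing down, gripper open.
Joint ranges: [-3.04, 3.04], [-0.91, 1.82], [-1.04, 1.36], [-1.92, 1.95], [-1.52, 1.45], [-3.14, 3.14]. Speed limits (rad/s): [2.22, 2.22, 2.79, 3.14, 3.14, 3.14].

### API

Orientations are given as a unit quaternion [x, y, z, w].
In Python, from rig import ctrl gives the robot as it stands. The module is installed in compiled form; this text tells all that it offers.
- The arm moves only by the tool drive_tool, never from a script. Its argument "motion" is a list of rows, each an object of numbers: "tx", "ty", "tz": the shift along the tool's x, y, z in cm; "wx", "wy", "wz": the turn, a rotation vector about the tool's x, y, z in rad; "grip": the closure in counts, from 0 (fully open) to 255 (shut). A call has 1 to 5 rows; each row is the pose to reach, as a shift and turn from the pose commanded when the call began, along the tool's axes at that moment; what a row does not reach only later rows make up. A row lasts 1/10 s, in which the tool goes at most 50 mm and 8.59 degrees, less where a joint would pass 70% of its speed; a pose out of reach is approached as far as the arm can. A call with a gripper value outside its range is refused whole. The fingers move at their own pace and stop on an object; "newtons" is the grip in N (left out, the last holds). Time passes only in rows, so rows that repeat a pose let the fingers close. It gives the time, the measured TCP pose, the force and the opening at its end, in the units of the state.
- ctrl.observe(): the state, without advancing time (a new reading comes with each control period).
- ctrl.get_image(name): name is "side" or "top" or "wrist"; returns the picture (480x640x3 uint8, red, green, blue); there is no depth.
- ctrl.camera_info(name): a dict with "mtx" (3x3 intrinsics, pixels), "R" (3x3) and "t" (3): a world point X has camera coordinates R X + t; the wrist camera has in their place "tool_from_camera" (4x4, takes a point from camera to tool coordinates, whose origin is the TCP and whose axes are the flange's). Camera axes: x right, y down, z forward; pixel columns grow to the right and rows downward; lengths in m; the calibration is good to about 2 mm. A picture is of the moment at which its call begins: read the wrist's pose just before it. camera_info takes no time and is no camera call.
- ctrl.hand_in(): hands the job in, once; it reports no verdict.
The state is a dict: "time_s": time; "qpos": joint angles; "qd": joint speeds; "joint_efforts": joint torques, N m; "position": TCP position; "orientation": TCP orientation; "ft_force": force on the tool from outside, world axes, zero at the start; "wrist_torque": the same for the moment, N m; "gripper_width": opening from 0.0 (shut) to 1.0 (fully open).
Only numpy, scipy, OpenCV 4.12 (cv2) and the standard library are available. Lean on these libraries where they do the work, as an engineer would, in place of code of your own. Each camera call takes 0.05 s, during which the arm holds its last target. There are 200 camera calls.

### The job

Take the stepped plastic sleeve out of its black dock and slide it, narrow nose first, onto the steel rod of the test fixture until the sprung ball in the rod clicks into the groove inside the sleeve; do not leave it pushed on past the click. In the dock only the nose can be gripped and on the fixture only the wide tail, so the sleeve has to be put down, let go and taken again by its tail. Leave it clicked in place, and leave the other things on the bench where they are.

Things in the scene. Friction and masses are not known exactly. Their poses are not given: they have to be found in the camera images.
- sleeve_center (a point): Centre (half-way up) of the off-white plastic sleeve: a block 135 mm long (x), 48 mm high (z), about 0.25 to 0.47 kg, with a round 25 mm bore along x through its centre. Nose (+x): 75 mm long, 44 mm wide; tail (-x): 60 mm long, 60 mm wide; the step is 7.5 mm on the -x side. Top and bottom are flush, so it lies flat. It starts level in the dock, its x along the dock's x.
- sleeve_nose (a point): Centre of the sleeve's nose face, 67.5 mm along +x from its centre; the bore mouth here is chamfered. Inside, centred 25 mm behind this face, a groove 22 mm long and 7 mm deep runs across the top and bottom of the bore. The ball is first felt about 32 mm of travel before the click; then the sleeve is pushed up (about 10 N) until the last 10 mm, where it is drawn forward; at the click both vanish.
- rod_tip (a point): Centre of the free end of the fixture's level steel rod, 95 mm above the bench; axes as the fixture. The rod runs from here along +x for 155 mm to a back plate; 22 mm thick, its last 14 mm tapered to 10 mm at the tip. The ball stands in its top 78 to 110 mm behind the tip, not known exactly: at the click the sleeve's centre is 36 to 68 mm along +x from here, and only the feel tells where.
- fixture: Fixed aluminium fixture; x along the rod, from tip to back plate. Origin at bench height under the back plate's front face (plate top 139 mm high). Two cheek plates 52 mm apart inside, 8 mm thick, tops 122 mm high, flank the rod for 77 mm before the back plate: the nose passes between them, tail and fingers do not; the tail meets them 18 to 50 mm past the click. Base plate 12 mm high, 90 mm wide.
- detent (a joint): How far the sprung steel ball (22 mm across) in the top of the rod is pressed in, m: 0 = fully out (6 mm above the rod), 0.006 = level with the rod; under a sleeve 0.002 to 0.006. It pushes up with 8 to 12 N; the sleeve needs about 10 N along the rod to ride on it. At the click it springs back to 0 in the groove; pushed on, resistance comes back after about 2 mm and the ball is pressed in again.
- dock: Fixed black plastic dock; x points from tail to nose of the docked sleeve. Origin at bench height, 155 mm along +x from the docked sleeve's centre. The tail lies on a floor 20 mm above the bench between two walls 66 mm apart and an end wall, all 72 mm high, open above. The walls also flank the first 35 mm of the nose; its other 40 mm are free, over a plate 8 mm high. It lifts straight up.
- mat: Thin black rubber mat, fixed, 260 mm (x) by 200 mm (y), top 2 mm above the bench, free for setting the sleeve down; origin at its centre, bench height.
- valve_a: Bystander: blue valve body, 44 mm square, 78 mm high with a grey cap; between dock and fixture. Origin under its centre.
- plain_block: Bystander: aluminium block 50 mm square, 90 mm high, straight-sided, with a bore, standing on end. Origin under its centre.
- valve_b: Bystander: a second blue valve body like valve_a, at the left side.
- driver: Bystander: screwdriver lying at the right side.
- grease: Bystander: jar 60 mm wide, 70 mm high, at the right side. Origin under its centre.
- spanner: Bystander: spanner lying at the left side.
Not all that is in view belongs to the job. Several things look just like the fixture: the one meant starts farthest from the robot's base.

How it is judged:
On the way, in this order (a step that is already met when the one before it is completed fails the run):
1. the sleeve, more than 40 mm from where it started, is put down: at rest and let go (distance of sleeve_center from where it was at the start of the episode above 0.04 m and contact force between the fingers and sleeve below 0.1 N and linear speed of sleeve below 0.02 m/s), for 0.2 s.
2. the sleeve, on the rod, presses the ball in (value of joint detent above 0.0015 m and x of sleeve_center in the frame of rod_tip above 0 m and distance between sleeve_center and rod_tip below 0.1 m and angle between the x axis of sleeve_center and the x axis of rod_tip, either way round below 0.15 rad), for 0.05 s.
At the end, for the whole second after the job is handed in: The sleeve is on the rod, nose to the back plate, its centre 32 to 71 mm along the rod from the tip and within 6 mm of the rod's axis, in line with the rod within 0.08 rad, with the ball sprung out into the groove (pressed in less than 1.2 mm), released and at rest (x of sleeve_center in the frame of rod_tip between 0.032 and 0.071 m and y of sleeve_center in the frame of rod_tip between -0.006 and 0.006 m and z of sleeve_center in the frame of rod_tip between -0.006 and 0.006 m and angle between the x axis of sleeve_center and the x axis of rod_tip, either way round below 0.08 rad and value of joint detent below 0.0012 m and linear speed of sleeve below 0.02 m/s); the robot touches nothing.
It fails at once if a bystander is moved by more than 30 mm (distance of any of valve_a, plain_block, valve_b, driver, grease, spanner from where it was at the start of the episode above 0.03 m).
It also fails if it takes over 67 s, if anything falls off the work surface, if the arm or the gripper's body presses on something with over 40 N, if the wrist force passes 120 N, or if a joint passes its speed limit or range.

## Working session

There is one attempt and no reset: what is moved stays moved. The work goes in short steps, Python scripts to look and compute and a tool call to move; the robot and the scene stay as the last step left them, time stands still between calls to the robot, and variables do not carry over. Pictures are saved under pics/ and viewed, about 8 in all and at most 12, crops included, and the job is handed in when it is done.

Besides the shell and the picture viewer there is one more tool, called after ">>>" by a JSON object that holds its "method" and its "body". drive_tool: Moves the arm, as the interface text tells. Its arguments: {"type":"object","properties":{"motion":{"type":"array"},"newtons":{"type":"number"}},"required":["motion"]}

```bash
mkdir -p pics; cat > h.py <<'E'
import numpy as np, cv2, json
from rig import ctrl
from scipy.spatial.transform import Rotation as Rn
def save(name,fn):
    im=ctrl.get_image(name); cv2.imwrite('pics/'+fn,im[:,:,::-1]); return im
def cam(name):
    c=ctrl.camera_info(name); K=np.array(c['mtx'])
    if 'R' in c: R=np.array(c['R']);t=np.array(c['t'])
    else:
        s=ctrl.observe(); T=np.eye(4);T[:3,:3]=Rn.from_quat(s['orientation']).as_matrix();T[:3,3]=s['position']
        W=np.linalg.inv(T@np.array(c['tool_from_camera'])); R=W[:3,:3];t=W[:3,3]
    return K,R,t
def ray(c,u,v,z):
    K,R,t=c; o=-R.T@t; d=R.T@np.linalg.inv(K)@np.array([u,v,1.]); return o+d*(z-o[2])/d[2]
def proj(c,X):
    K,R,t=c; p=K@(R@np.asarray(X)+t); return p[:2]/p[2]
E
python3 - <<'E'
from h import *
for n in('top','side'):
    save(n,n+'1.png'); print(n,[np.round(a,3).tolist() for a in cam(n)], np.round(-cam(n)[1].T@cam(n)[2],3))
s=ctrl.observe(); print(s); print(ctrl.camera_info('wrist'))
E
```

```text
top [[[611.536, 0.0, 302.136], [0.0, 611.536, 243.853], [0.0, 0.0, 1.0]], [[-0.019, -1.0, -0.006], [-0.997, 0.019, -0.073], [0.073, 0.005, -0.997]], [0.085, 0.571, 1.572]] [0.456 0.066 1.61 ]
side [[[434.844, 0.0, 318.991], [0.0, 434.844, 240.627], [0.0, 0.0, 1.0]], [[-0.946, -0.325, 0.016], [-0.254, 0.706, -0.661], [0.204, -0.629, -0.75]], [0.571, 0.148, 1.199]] [0.333 0.835 0.988]
{'time_s': 0.1, 'qpos': array([-1.27859508e+00,  2.59125996e-01,  2.08167598e-02,  1.33369156e+00,
       -2.54487601e-05,  1.41819762e+00]), 'qd': array([-2.12562156e-03, -2.04937266e-03,  1.49290018e-03,  9.14639715e-04,
       -9.59555215e-04,  3.67688895e-05]), 'joint_efforts': array([ 4.91795814e-03, -5.56693518e+01,  3.45069337e+01,  1.16777967e-02,
       -1.65090000e-04, -2.18307565e-05]), 'position': array([ 0.23655854, -0.49621235,  0.20962379]), 'orientation': array([ 9.75370714e-01,  2.20571093e-01, -5.46959318e-05, -5.99879596e-04]), 'ft_force': array([-0.18751141,  0.1465809 ,  0.08244454]), 'wrist_torque': array([ 0.00548608, -0.03771618, -0.04176806]), 'gripper_width': 1.000395653460716}
{'mtx': array([[381.99472515,   0.        , 317.35393067],
       [  0.        , 381.99472515, 239.34233629],
       [  0.        ,   0.        ,   1.        ]]), 'tool_from_camera': array([[-1.61520117e-03, -9.59665315e-01, -2.81140310e-01,
         7.15771294e-02],
       [ 9.99998609e-01, -1.66672448e-03, -5.58484586e-05,
         7.92643822e-04],
       [-4.14987608e-04, -2.81140009e-01,  9.59666673e-01,
        -1.63510265e-01],
       [ 0.00000000e+00,  0.00000000e+00,  0.00000000e+00,
         1.00000000e+00]])}
```

View pics/top1.png

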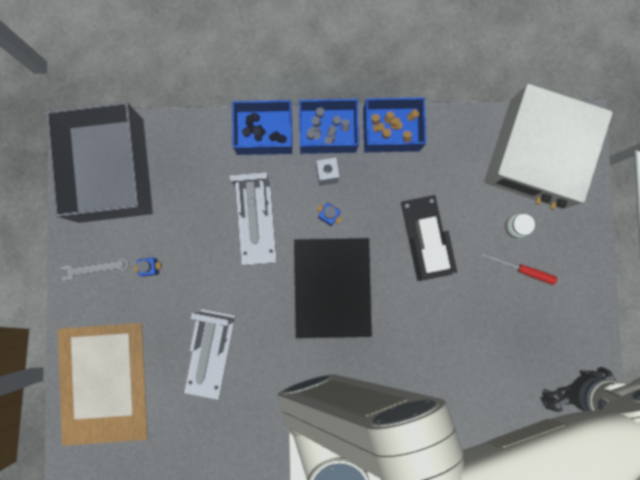

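View pics/side1.png

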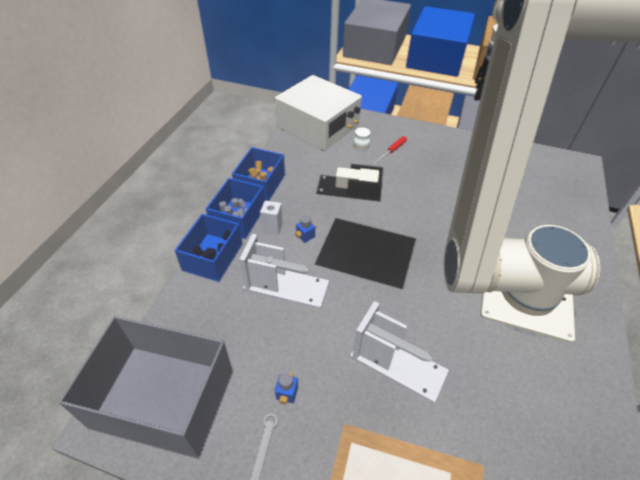

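The top view shows the far fixture at about (253,220), with its back plate at (250,177) and rod tip at about (253,240). It also shows the dock at (430,240) with the nose pointing up the image, the mat at (333,288) and the decoy fixture at (210,355). The side view agrees. Next I'll measure from enlarged crops.

```bash
python3 - <<'E'
from h import *
im=cv2.imread('pics/top1.png'); c=cam('top')
a=cv2.resize(im[165:275,220:290],None,fx=5,fy=5,interpolation=cv2.INTER_CUBIC)
b=cv2.resize(im[185:295,395:465],None,fx=5,fy=5,interpolation=cv2.INTER_CUBIC)
cv2.imwrite('pics/crop1.png',np.hstack([a,b]))
# sleeve
g=cv2.cvtColor(im,cv2.COLOR_BGR2GRAY)
m=np.zeros_like(g); m[185:295,395:465]=(g[185:295,395:465]>170)*255
cs,_=cv2.findContours(m,cv2.RETR_EXTERNAL,cv2.CHAIN_APPROX_NONE); k=max(cs,key=cv2.contourArea)
P=np.array([ray(c,u,v,0.068)[:2] for u,v in k[:,0,:]],dtype=np.float32)
print('sleeve rect',cv2.minAreaRect(P),cv2.boxPoints(cv2.minAreaRect(P)).round(4).tolist())
# rects of others
hsv=cv2.cvtColor(im,cv2.COLOR_BGR2HSV)
for n,(x0,y0,x1,y1),z,f in [('mat',(285,230,380,345),.002,lambda g:g<45),('base',(225,190,285,270),.012,lambda g:g>165),]:
    m=np.zeros_like(g); m[y0:y1,x0:x1]=f(g[y0:y1,x0:x1])*255
    cs,_=cv2.findContours(m,cv2.RETR_EXTERNAL,cv2.CHAIN_APPROX_NONE); k=max(cs,key=cv2.contourArea)
    P=np.array([ray(c,u,v,z)[:2] for u,v in k[:,0,:]],dtype=np.float32)
    r=cv2.minAreaRect(P); print(n,r,cv2.boxPoints(r).round(4).tolist())
for n,u,v,z in [('valve_a',329,213,.078),('block',328,169,.09),('grease',520,225,.07)]: print(n,ray(c,u,v,z).round(3))
E
```

```text
sleeve rect ((0.5625735521316528, -0.2554299235343933), (0.1336778700351715, 0.05947957932949066), 10.200692176818848) [[0.49149999022483826, -0.23800000548362732], [0.5020999908447266, -0.29649999737739563], [0.6335999965667725, -0.2728999853134155], [0.6230999827384949, -0.2143000066280365]]
mat ((0.4580267667770386, -0.004596114158630371), (0.18815165758132935, 0.24847528338432312), 88.96135711669922) [[0.3321000039577484, -0.09640000015497208], [0.5805000066757202, -0.10090000182390213], [0.583899974822998, 0.08720000088214874], [0.33550000190734863, 0.0917000025510788]]
base ((0.622780978679657, 0.19464504718780518), (0.19464388489723206, 0.08894707262516022), 3.7708771228790283) [[0.5227000117301941, 0.23260000348091125], [0.5285999774932861, 0.14390000700950623], [0.7228000164031982, 0.156700000166893], [0.7170000076293945, 0.24539999663829803]]
valve_a [0.645 0.004 0.078]
block [0.755 0.005 0.09 ]
grease [ 0.606 -0.478  0.07 ]
```

View pics/crop1.png

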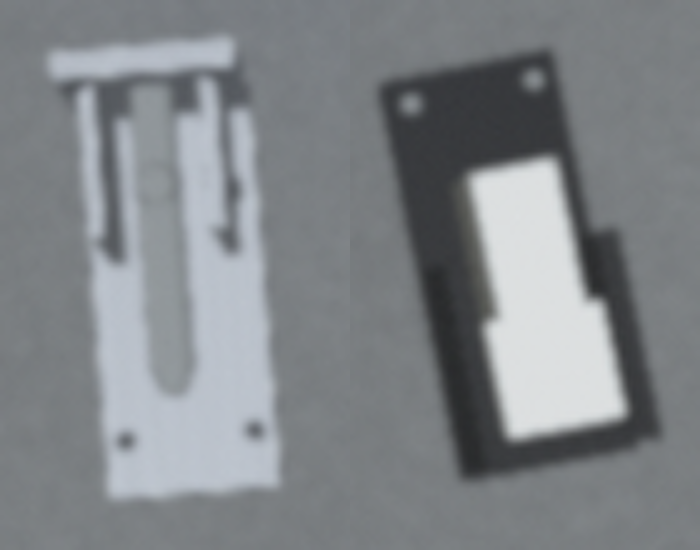

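The crop shows the rod running from about (155,90) to its tip at (173,396) in crop pixels, with the ball at (157,185). The sleeve's nose points up, slightly left. The sleeve rectangle measures 134×59.5 mm (true size 135×60), so I'll act on it.

```bash
cat >> h.py <<'E'
def goto(x,y,z,yaw):
    "print tool shift (cm) and wz for TCP world target, tool down, tool x at yaw (deg)"
    s=ctrl.observe(); R=Rn.from_quat(s['orientation'])
    d=R.inv().apply(np.array([x,y,z])-s['position'])*100
    Rt=Rn.from_euler('z',yaw,degrees=True)*Rn.from_euler('x',180,degrees=True)
    print('shift cm',d.round(2),'turn',(R.inv()*Rt).as_rotvec().round(4),'time',s['time_s'])
E
python3 - <<'E'
from h import *
c=cam('top'); p=lambda u,v:(220+u/5-.4,165+v/5-.4)
a=ray(c,*p(153,100),.106); b=ray(c,*p(174,385),.095); t=ray(c,*p(174,396),.095); ball=ray(c,*p(157,185),.110)
print(a,b,t,ball, 'ang',np.degrees(np.arctan2(*(a-b)[[1,0]])))
print('back plate top corners',ray(c,*p(50,80),.139),ray(c,*p(235,68),.139))
s=np.array([.5626,-.2554]); u=np.array([np.cos(.178),np.sin(.178)]); g=s+.041*u; print('grasp',g,'dock origin',s+.155*u)
goto(g[0],g[1],.2,10.2)
E
```

```text
[0.71616664 0.19962951 0.106     ] [0.57475513 0.1919582  0.095     ] [0.56927082 0.19202983 0.095     ] [0.67297407 0.19782755 0.11      ] ang 3.1051457131029703
back plate top corners [0.72128289 0.246701   0.139     ] [0.72539165 0.15659363 0.139     ]
grasp [ 0.60295219 -0.24814048] dock origin [ 0.71515097 -0.22795546]
shift cm [43.75 -6.63  0.98] turn [-0.0012  0.      0.2668] time 0.1
```

>>> {"method": "drive_tool", "body": {"motion": [{"tx":22,"ty":-3.3,"tz":0,"wz":0.267,"grip":0},{"tx":43.75,"ty":-6.63,"tz":1.0,"wz":0.267,"grip":0},{"tx":43.75,"ty":-6.63,"tz":1.0,"wz":0.267,"grip":0},{"tx":43.75,"ty":-6.63,"tz":1.0,"wz":0.267,"grip":0},{"tx":43.75,"ty":-6.63,"tz":1.0,"wz":0.267,"grip":0}], "newtons": 100}}

```text
schema error: expected keys tx, ty, tz, wx, wy, wz, grip
```

```bash
python3 - <<'E'
from h import *
goto(.603,-.248,.2,10.2)
E
```

```text
shift cm [43.76 -6.64  0.98] turn [-0.0012  0.      0.2668] time 0.1
```

>>> {"method": "drive_tool", "body": {"motion": [{"tx":43.75,"ty":-6.63,"tz":1.0,"wx":0,"wy":0,"wz":0.267,"grip":0},{"tx":43.75,"ty":-6.63,"tz":1.0,"wx":0,"wy":0,"wz":0.267,"grip":0},{"tx":43.75,"ty":-6.63,"tz":1.0,"wx":0,"wy":0,"wz":0.267,"grip":0},{"tx":43.75,"ty":-6.63,"tz":1.0,"wx":0,"wy":0,"wz":0.267,"grip":0},{"tx":43.75,"ty":-6.63,"tz":1.0,"wx":0,"wy":0,"wz":0.267,"grip":0}], "newtons": 100}}

```text
time_s: 0.6
position: [0.4414, -0.3574, 0.2044]
orientation: [0.996, 0.089, -0.0, -0.0]
ft_force: [-0.1, -1.1, -0.2]
gripper_width: 0.998
```

```bash
python3 - <<'E'
from h import *
goto(.603,-.248,.2,10.2)
E
```

```text
shift cm [17.83 -7.91  0.43] turn [-0.0003  0.0003 -0.0006] time 0.6
```

>>> {"method": "drive_tool", "body": {"motion": [{"tx":17.8,"ty":-7.9,"tz":0.4,"wx":0,"wy":0,"wz":0,"grip":0},{"tx":17.8,"ty":-7.9,"tz":0.4,"wx":0,"wy":0,"wz":0,"grip":0},{"tx":17.8,"ty":-7.9,"tz":0.4,"wx":0,"wy":0,"wz":0,"grip":0},{"tx":17.8,"ty":-7.9,"tz":0.4,"wx":0,"wy":0,"wz":0,"grip":0},{"tx":17.8,"ty":-7.9,"tz":0.4,"wx":0,"wy":0,"wz":0,"grip":0}]}}

```text
time_s: 1.1
position: [0.6047, -0.2458, 0.199]
orientation: [0.996, 0.091, -0.0, -0.001]
ft_force: [-1.5, 0.7, 0.1]
gripper_width: 0.997
```

```bash
python3 - <<'E'
from h import *
print(ctrl.observe()['position'])
c=cam('wrist'); im=save('wrist','w1.png'); g=cv2.cvtColor(im,cv2.COLOR_RGB2GRAY)
s=np.array([.5626,-.2554]);q=np.radians(10.2);R=np.array([[np.cos(q),-np.sin(q)],[np.sin(q),np.cos(q)]])
o=im[:,:,::-1].copy()
for a in [(67.5,22),(67.5,-22),(-7.5,22),(-7.5,-22),(-7.5,30),(-7.5,-30),(-67.5,30),(-67.5,-30)]:
    w=s+R@np.array(a)/1000; cv2.circle(o,tuple(int(v) for v in proj(c,[*w,.068]).round()),3,(0,0,255),1)
cv2.imwrite('pics/w1o.png',o)
E
```

```text
[ 0.60472761 -0.24581701  0.19895886]
```

View pics/w1o.png

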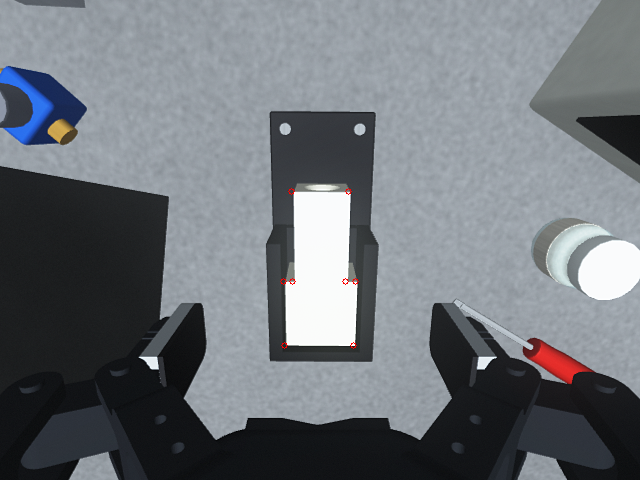

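The wrist view shows the sleeve within about 2 px of the projected corners (nose face row 190, tail row 347), about 1 mm to the right of them. That's good enough to descend.

>>> {"method": "drive_tool", "body": {"motion": [{"tx":-0.2,"ty":0.29,"tz":5,"wx":0,"wy":0,"wz":0,"grip":0},{"tx":-0.2,"ty":0.29,"tz":10,"wx":0,"wy":0,"wz":0,"grip":0},{"tx":-0.2,"ty":0.29,"tz":14,"wx":0,"wy":0,"wz":0,"grip":0},{"tx":-0.2,"ty":0.29,"tz":16.3,"wx":0,"wy":0,"wz":0,"grip":0},{"tx":-0.2,"ty":0.29,"tz":16.3,"wx":0,"wy":0,"wz":0,"grip":0}]}}

```text
time_s: 1.65
position: [0.5991, -0.253, 0.0342]
orientation: [0.996, 0.088, -0.001, -0.001]
ft_force: [5.9, 1.0, -3.8]
gripper_width: 1.001
```

>>> {"method": "drive_tool", "body": {"motion": [{"tx":0,"ty":0,"tz":0,"wx":0,"wy":0,"wz":0,"grip":255},{"tx":0,"ty":0,"tz":0,"wx":0,"wy":0,"wz":0,"grip":255},{"tx":0,"ty":0,"tz":0,"wx":0,"wy":0,"wz":0,"grip":255},{"tx":0,"ty":0,"tz":0,"wx":0,"wy":0,"wz":0,"grip":255},{"tx":0,"ty":0,"tz":0,"wx":0,"wy":0,"wz":0,"grip":255}], "newtons": 100}}

```text
time_s: 2.15
position: [0.5999, -0.2534, 0.039]
orientation: [0.996, 0.088, 0.001, 0.001]
ft_force: [-0.0, 1.1, 8.8]
gripper_width: 0.476
```

```bash
python3 - <<'E'
from h import *
s=ctrl.observe();print(s['time_s'],s['position'],s['ft_force'],s['wrist_torque'],s['gripper_width']*85)
E
```

```text
2.15 [ 0.59985254 -0.25343304  0.0389602 ] [-0.04447713  1.09987971  8.8199186 ] [ 0.16853787 -0.04131957  0.01994621] 40.459162802435905
```

>>> {"method": "drive_tool", "body": {"motion": [{"tx":0,"ty":0,"tz":0,"wx":0,"wy":0,"wz":0,"grip":255},{"tx":0,"ty":0,"tz":0,"wx":0,"wy":0,"wz":0,"grip":255},{"tx":0,"ty":0,"tz":-0.5,"wx":0,"wy":0,"wz":0,"grip":255},{"tx":0,"ty":0,"tz":-1.5,"wx":0,"wy":0,"wz":0,"grip":255},{"tx":0,"ty":0,"tz":-3,"wx":0,"wy":0,"wz":0,"grip":255}]}}

```text
time_s: 2.65
position: [0.5987, -0.2524, 0.0671]
orientation: [0.996, 0.089, -0.001, -0.001]
ft_force: [0.4, -0.7, -4.7]
gripper_width: 0.476
```

>>> {"method": "drive_tool", "body": {"motion": [{"tx":0,"ty":0,"tz":-3,"wx":0,"wy":0,"wz":0,"grip":255},{"tx":0,"ty":0,"tz":-6,"wx":0,"wy":0,"wz":0,"grip":255},{"tx":0,"ty":0,"tz":-9,"wx":0,"wy":0,"wz":0,"grip":255},{"tx":0,"ty":0,"tz":-10,"wx":0,"wy":0,"wz":0,"grip":255},{"tx":0,"ty":0,"tz":-10,"wx":0,"wy":0,"wz":0,"grip":255}]}}

```text
time_s: 3.15
position: [0.6002, -0.2531, 0.1689]
orientation: [0.996, 0.089, 0.001, 0.001]
ft_force: [0.9, -0.3, -4.9]
gripper_width: 0.476
```

```bash
python3 - <<'E'
from h import *
s=ctrl.observe();print(s['time_s'],s['position'],s['ft_force'],s['wrist_torque'],s['gripper_width'])
save('wrist','w2.png'); save('side','s2.png')
a=cv2.imread('pics/w2.png');b=cv2.imread('pics/s2.png')[100:340,220:540]
cv2.imwrite('pics/c2.png',np.hstack([cv2.resize(a,(400,300)),cv2.resize(b,(400,300))]))
goto(.50,.055,.15,3.5)
E
```

```text
3.15 [ 0.60018389 -0.25306898  0.16885171] [ 0.90067864 -0.33118588 -4.86130337] [ 0.04738118 -0.18038148  0.03170676] 0.4758669369033718
shift cm [ -4.34 -32.02   1.66] turn [-0.0012  0.0017  0.1166] time 3.25
```

View pics/c2.png

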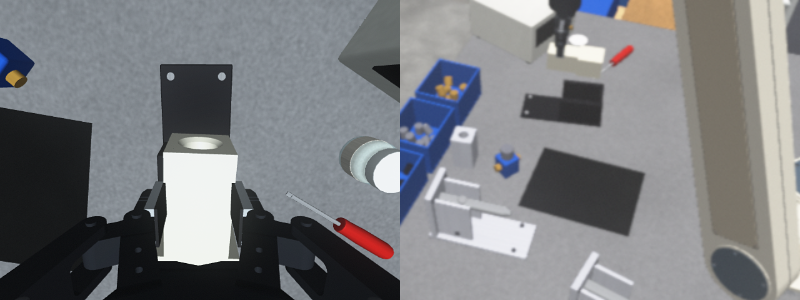

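The sleeve is held level by the nose (w2: nose face at about row 150, centred). I'll carry it to the mat.

>>> {"method": "drive_tool", "body": {"motion": [{"tx":-4.3,"ty":-32,"tz":1.6,"wx":0,"wy":0,"wz":0.117,"grip":255},{"tx":-4.3,"ty":-32,"tz":1.6,"wx":0,"wy":0,"wz":0.117,"grip":255},{"tx":-4.3,"ty":-32,"tz":1.6,"wx":0,"wy":0,"wz":0.117,"grip":255},{"tx":-4.3,"ty":-32,"tz":1.6,"wx":0,"wy":0,"wz":0.117,"grip":255},{"tx":-4.3,"ty":-32,"tz":1.6,"wx":0,"wy":0,"wz":0.117,"grip":255}]}}

```text
time_s: 3.75
position: [0.5215, -0.0133, 0.1533]
orientation: [1.0, 0.03, -0.001, -0.0]
ft_force: [0.7, 0.4, -4.0]
gripper_width: 0.477
```

```bash
python3 - <<'E'
from h import *
goto(.50,.055,.08,3.5)
E
```

```text
shift cm [-1.72 -6.95  7.34] turn [-0.0007  0.0029 -0.0008] time 3.75
```

>>> {"method": "drive_tool", "body": {"motion": [{"tx":-1.7,"ty":-6.5,"tz":2,"wx":0,"wy":0,"wz":0,"grip":255},{"tx":-1.7,"ty":-6.5,"tz":6,"wx":0,"wy":0,"wz":0,"grip":255},{"tx":-1.7,"ty":-6.5,"tz":8,"wx":0,"wy":0,"wz":0,"grip":255},{"tx":-1.7,"ty":-6.5,"tz":9,"wx":0,"wy":0,"wz":0,"grip":255},{"tx":-1.7,"ty":-6.5,"tz":9,"wx":0,"wy":0,"wz":0,"grip":255}]}}

```text
time_s: 4.25
position: [0.5014, 0.0487, 0.0635]
orientation: [1.0, 0.03, -0.002, -0.0]
ft_force: [-0.1, 0.4, -4.2]
gripper_width: 0.477
```

>>> {"method": "drive_tool", "body": {"motion": [{"tx":0,"ty":0,"tz":0,"wx":0,"wy":0,"wz":0,"grip":255},{"tx":0,"ty":0,"tz":0,"wx":0,"wy":0,"wz":0,"grip":255},{"tx":0,"ty":0,"tz":0,"wx":0,"wy":0,"wz":0,"grip":255}]}}

```text
time_s: 4.55
position: [0.5032, 0.0483, 0.0661]
orientation: [1.0, 0.03, 0.001, 0.0]
ft_force: [-0.8, -0.2, -4.7]
gripper_width: 0.476
```

>>> {"method": "drive_tool", "body": {"motion": [{"tx":0,"ty":0,"tz":1.5,"wx":0,"wy":0,"wz":0,"grip":255},{"tx":0,"ty":0,"tz":3,"wx":0,"wy":0,"wz":0,"grip":255},{"tx":0,"ty":0,"tz":3.8,"wx":0,"wy":0,"wz":0,"grip":255},{"tx":0,"ty":0,"tz":4,"wx":0,"wy":0,"wz":0,"grip":255},{"tx":0,"ty":0,"tz":4,"wx":0,"wy":0,"wz":0,"grip":255}]}}

```text
time_s: 5.05
position: [0.5027, 0.0487, 0.0255]
orientation: [1.0, 0.03, 0.0, -0.0]
ft_force: [0.3, -0.4, -5.4]
gripper_width: 0.476
```

>>> {"method": "drive_tool", "body": {"motion": [{"tx":0,"ty":0,"tz":0.2,"wx":0,"wy":0,"wz":0,"grip":255},{"tx":0,"ty":0,"tz":0.2,"wx":0,"wy":0,"wz":0,"grip":255}]}}

```text
time_s: 5.25
position: [0.5028, 0.0488, 0.0236]
orientation: [1.0, 0.03, 0.0, 0.0]
ft_force: [-0.1, -0.4, -4.5]
gripper_width: 0.474
```

>>> {"method": "drive_tool", "body": {"motion": [{"tx":0,"ty":0,"tz":0.1,"wx":0,"wy":0,"wz":0,"grip":255},{"tx":0,"ty":0,"tz":0.2,"wx":0,"wy":0,"wz":0,"grip":255},{"tx":0,"ty":0,"tz":0.2,"wx":0,"wy":0,"wz":0,"grip":255}]}}

```text
time_s: 5.55
position: [0.5029, 0.0488, 0.0215]
orientation: [1.0, 0.03, 0.0, 0.0]
ft_force: [1.1, -0.0, -2.2]
gripper_width: 0.471
```

>>> {"method": "drive_tool", "body": {"motion": [{"tx":0,"ty":0,"tz":0.1,"wx":0,"wy":0,"wz":0,"grip":255},{"tx":0,"ty":0,"tz":0.1,"wx":0,"wy":0,"wz":0,"grip":255},{"tx":0,"ty":0,"tz":0.1,"wx":0,"wy":0,"wz":0,"grip":255}]}}

```text
time_s: 5.85
position: [0.503, 0.0488, 0.021]
orientation: [1.0, 0.03, 0.001, 0.0]
ft_force: [0.3, 0.6, 5.0]
gripper_width: 0.475
```

>>> {"method": "drive_tool", "body": {"motion": [{"tx":0,"ty":0,"tz":0,"wx":0,"wy":0,"wz":0,"grip":0},{"tx":0,"ty":0,"tz":0,"wx":0,"wy":0,"wz":0,"grip":0},{"tx":0,"ty":0,"tz":0,"wx":0,"wy":0,"wz":0,"grip":0},{"tx":0,"ty":0,"tz":0,"wx":0,"wy":0,"wz":0,"grip":0},{"tx":0,"ty":0,"tz":0,"wx":0,"wy":0,"wz":0,"grip":0}]}}

```text
time_s: 6.35
position: [0.5025, 0.0488, 0.0202]
orientation: [1.0, 0.03, -0.0, 0.0]
ft_force: [-0.0, 0.1, 0.1]
gripper_width: 0.998
```

>>> {"method": "drive_tool", "body": {"motion": [{"tx":0,"ty":0,"tz":-4,"wx":0,"wy":0,"wz":0,"grip":0},{"tx":0,"ty":0,"tz":-8,"wx":0,"wy":0,"wz":0,"grip":0},{"tx":0,"ty":0,"tz":-13,"wx":0,"wy":0,"wz":0,"grip":0},{"tx":0,"ty":0,"tz":-13,"wx":0,"wy":0,"wz":0,"grip":0},{"tx":0,"ty":0,"tz":-13,"wx":0,"wy":0,"wz":0,"grip":0}]}}

```text
time_s: 6.85
position: [0.5031, 0.0487, 0.1513]
orientation: [1.0, 0.03, 0.001, 0.0]
ft_force: [-0.2, -0.2, -0.1]
gripper_width: 1.003
```

>>> {"method": "drive_tool", "body": {"motion": [{"tx":0,"ty":0,"tz":0,"wx":0,"wy":0,"wz":0,"grip":0},{"tx":0,"ty":0,"tz":0,"wx":0,"wy":0,"wz":0,"grip":0},{"tx":0,"ty":0,"tz":0,"wx":0,"wy":0,"wz":0,"grip":0}]}}

```text
time_s: 7.15
position: [0.502, 0.0488, 0.1492]
orientation: [1.0, 0.03, -0.001, -0.0]
ft_force: [-0.6, -0.3, -0.3]
gripper_width: 0.999
```

```bash
python3 - <<'E'
from h import *
s=ctrl.observe(); print(s['position'],s['gripper_width'])
c=cam('wrist'); im=save('wrist','w3.png'); g=cv2.cvtColor(im,cv2.COLOR_RGB2GRAY)
m=((g>200)*255).astype(np.uint8); cs,_=cv2.findContours(m,cv2.RETR_EXTERNAL,cv2.CHAIN_APPROX_NONE)
for k in sorted(cs,key=cv2.contourArea)[-3:]:
    P=np.array([ray(c,u,v,0.050)[:2] for u,v in k[:,0,:]],dtype=np.float32); print(k[:,0].min(0),k[:,0].max(0),cv2.minAreaRect(P),cv2.boxPoints(cv2.minAreaRect(P)).round(4).tolist())
E
```

```text
[0.50198649 0.04877906 0.14917978] 0.9990819454974164
[  0 310] [ 79 334] ((0.41831469535827637, 0.2559496760368347), (0.05968515947461128, 0.005855477415025234), 77.9469223022461) [[0.4092000126838684, 0.227400004863739], [0.414900004863739, 0.22619999945163727], [0.42739999294281006, 0.28450000286102295], [0.42170000076293945, 0.2856999933719635]]
[275 187] [355 359] ((0.46608564257621765, 0.047328751534223557), (0.13489817082881927, 0.059794604778289795), 1.0369075536727905) [[0.39809998869895935, 0.07599999755620956], [0.3991999924182892, 0.016200000420212746], [0.5340999960899353, 0.018699999898672104], [0.5329999923706055, 0.07840000092983246]]
[69  0] [199 181] ((0.5859376192092896, 0.17315176129341125), (0.10919301211833954, 0.07781993597745895), 3.6116580963134766) [[0.5289999842643738, 0.2084999978542328], [0.5339000225067139, 0.13089999556541443], [0.6428999900817871, 0.13779999315738678], [0.6380000114440918, 0.21539999544620514]]
```

View pics/w3.png

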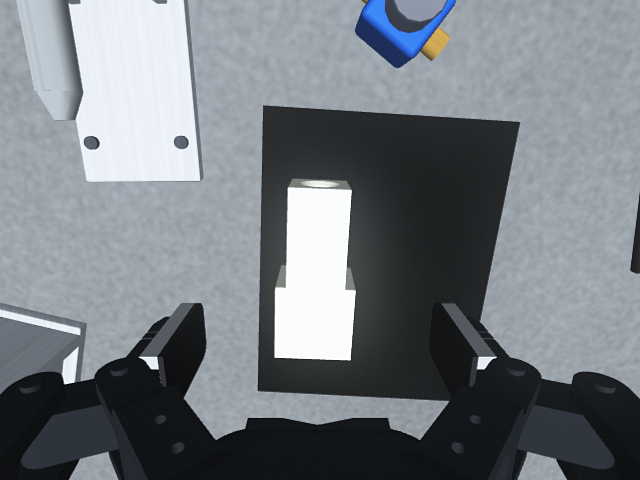

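The sleeve lies flat on the mat, centred at (0.466, 0.047), and its rectangle measures 134.9×59.8 mm, which fits. It has been let go, and next I'll take it by the tail.

>>> {"method": "drive_tool", "body": {"motion": [{"tx":-5,"ty":-0.2,"tz":1,"wx":0,"wy":0,"wz":0.034,"grip":0},{"tx":-7.2,"ty":-0.2,"tz":4,"wx":0,"wy":0,"wz":0.034,"grip":0},{"tx":-7.2,"ty":-0.2,"tz":6,"wx":0,"wy":0,"wz":0.034,"grip":0},{"tx":-7.2,"ty":-0.2,"tz":6,"wx":0,"wy":0,"wz":0.034,"grip":0},{"tx":-7.2,"ty":-0.2,"tz":6,"wx":0,"wy":0,"wz":0.034,"grip":0}]}}

```text
time_s: 7.7
position: [0.4309, 0.0464, 0.0906]
orientation: [1.0, 0.013, -0.0, -0.0]
ft_force: [-0.6, -1.3, 0.4]
gripper_width: 0.995
```

>>> {"method": "drive_tool", "body": {"motion": [{"tx":0,"ty":0,"tz":2,"wx":0,"wy":0,"wz":0,"grip":0},{"tx":0,"ty":0,"tz":4,"wx":0,"wy":0,"wz":0,"grip":0},{"tx":0,"ty":0,"tz":6,"wx":0,"wy":0,"wz":0,"grip":0},{"tx":0,"ty":0,"tz":6.8,"wx":0,"wy":0,"wz":0,"grip":0},{"tx":0,"ty":0,"tz":6.8,"wx":0,"wy":0,"wz":0,"grip":0}]}}

```text
time_s: 8.2
position: [0.4308, 0.0464, 0.0221]
orientation: [1.0, 0.013, -0.0, -0.0]
ft_force: [-0.2, 0.5, 0.5]
gripper_width: 0.998
```

>>> {"method": "drive_tool", "body": {"motion": [{"tx":0,"ty":0,"tz":0,"wx":0,"wy":0,"wz":0,"grip":0},{"tx":0,"ty":0,"tz":0,"wx":0,"wy":0,"wz":0,"grip":0}]}}

```text
time_s: 8.4
position: [0.4314, 0.0463, 0.0232]
orientation: [1.0, 0.013, 0.001, 0.0]
ft_force: [0.0, 0.3, 0.0]
gripper_width: 0.998
```

Lower 5 mm more, then grip hard.

>>> {"method": "drive_tool", "body": {"motion": [{"tx":0,"ty":0,"tz":0.5,"wx":0,"wy":0,"wz":0,"grip":0},{"tx":0,"ty":0,"tz":0.5,"wx":0,"wy":0,"wz":0,"grip":255},{"tx":0,"ty":0,"tz":0.5,"wx":0,"wy":0,"wz":0,"grip":255},{"tx":0,"ty":0,"tz":0.5,"wx":0,"wy":0,"wz":0,"grip":255},{"tx":0,"ty":0,"tz":0.5,"wx":0,"wy":0,"wz":0,"grip":255}], "newtons": 110}}

```text
time_s: 8.9
position: [0.4305, 0.0464, 0.0183]
orientation: [1.0, 0.013, 0.0, 0.0]
ft_force: [-6.6, 0.2, 16.6]
gripper_width: 0.661
```

>>> {"method": "drive_tool", "body": {"motion": [{"tx":0,"ty":0,"tz":0,"wx":0,"wy":0,"wz":0,"grip":255},{"tx":0,"ty":0,"tz":0,"wx":0,"wy":0,"wz":0,"grip":255},{"tx":0,"ty":0,"tz":-2,"wx":0,"wy":0,"wz":0,"grip":255},{"tx":0,"ty":0,"tz":-5,"wx":0,"wy":0,"wz":0,"grip":255},{"tx":0,"ty":0,"tz":-8,"wx":0,"wy":0,"wz":0,"grip":255}]}}

```text
time_s: 9.4
position: [0.4295, 0.0465, 0.0977]
orientation: [1.0, 0.013, -0.001, -0.0]
ft_force: [1.8, 0.4, -4.3]
gripper_width: 0.653
```

>>> {"method": "drive_tool", "body": {"motion": [{"tx":0,"ty":0,"tz":-3,"wx":0,"wy":0,"wz":-0.037,"grip":255},{"tx":0,"ty":0,"tz":-3,"wx":0,"wy":0,"wz":-0.037,"grip":255},{"tx":0,"ty":0,"tz":-3,"wx":0,"wy":0,"wz":-0.037,"grip":255},{"tx":0,"ty":0,"tz":-3,"wx":0,"wy":0,"wz":-0.037,"grip":255},{"tx":0,"ty":0,"tz":-3,"wx":0,"wy":0,"wz":-0.037,"grip":255}]}}

```text
time_s: 9.9
position: [0.4296, 0.0464, 0.1258]
orientation: [0.999, 0.032, -0.001, -0.0]
ft_force: [-0.0, -0.0, -4.3]
gripper_width: 0.654
```

```bash
python3 - <<'E'
from h import *
s=ctrl.observe(); print(s['position'],s['gripper_width'],s['ft_force'],s['wrist_torque'],Rn.from_quat(s['orientation']).as_euler('zyx',degrees=True))
c=cam('wrist'); im=save('wrist','w4.png'); np.save('c4.npy',np.array([*c],dtype=object),allow_pickle=True)
E
```

```text
[0.42962579 0.04643475 0.12584341] 0.6543093985188749 [-0.0321151  -0.0319181  -4.31742942] [-0.04928514  0.14852492 -0.03342874] [-3.63149759e+00 -1.57125891e-01 -1.79988919e+02]Traceback (most recent call last):
  File "<stdin>", line 3, in <module>
ValueError: could not broadcast input array from shape (3,3) into shape (3,)
```

View pics/w4.png

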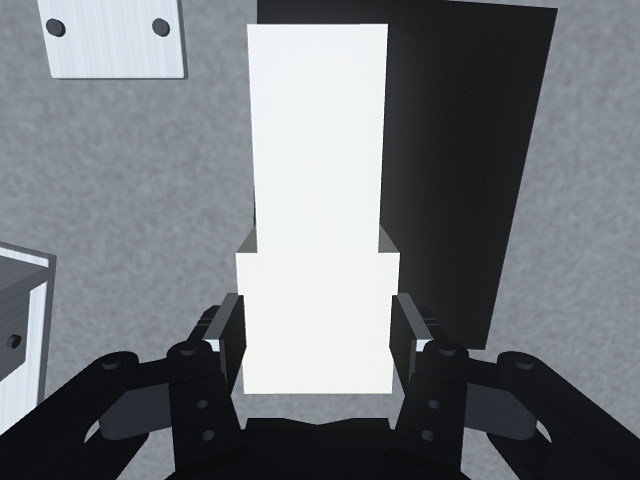

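Held straight: the sleeve's axis is at column 318, parallel to the jaws. Next I'll check for droop by subpixel edge fits, and get the rod tip from w3.

```bash
python3 - <<'E'
from h import *
ci=ctrl.camera_info('wrist');K=np.array(ci['mtx']);T=np.array(ci['tool_from_camera'])
g=cv2.cvtColor(cv2.imread('pics/w4.png'),cv2.COLOR_BGR2GRAY).astype(float)
def edges(v):
    r=g[v]; ok=np.where(r>225)[0]; ok=ok[(ok>230)&(ok<405)]
    a,b=ok.min(),ok.max()
    L=a-(r[a]-(r[a]+r[a-2])/2)/max(r[a]-r[a-1],1); Rr=b+(r[b]-(r[b]+r[b+2])/2)/max(r[b]-r[b+1],1)
    return L,Rr
for (v0,v1,w) in [(28,215,.044),(257,285,.060),(375,390,.060)]:
    vs=np.arange(v0,v1); E=np.array([edges(v) for v in vs]); W=np.polyfit(vs,E[:,1]-E[:,0],1)
    for v in (v0,v1):
        Z=K[0,0]*w/np.polyval(W,v); p=np.linalg.inv(K)@[np.polyval(np.polyfit(vs,E.mean(1),1),v),v,1]*Z
        print(v,round(np.polyval(W,v),2),(T@[*p,1])[:3].round(4))
# w3 crop
a=cv2.imread('pics/w3.png')[0:190,0:210]; cv2.imwrite('pics/w3c.png',cv2.resize(a,None,fx=3,fy=3,interpolation=cv2.INTER_CUBIC))
E
```

```text
28 140.89 [ 0.1017  0.0007 -0.0305]
215 124.29 [ 0.0421  0.0007 -0.0313]
257 164.35 [ 0.0265  0.0007 -0.0315]
285 160.68 [ 0.0154  0.0006 -0.0314]
375 151.07 [-0.0225  0.0008 -0.0331]
390 147.01 [-0.031   0.0005 -0.0312]
```

View pics/w3c.png

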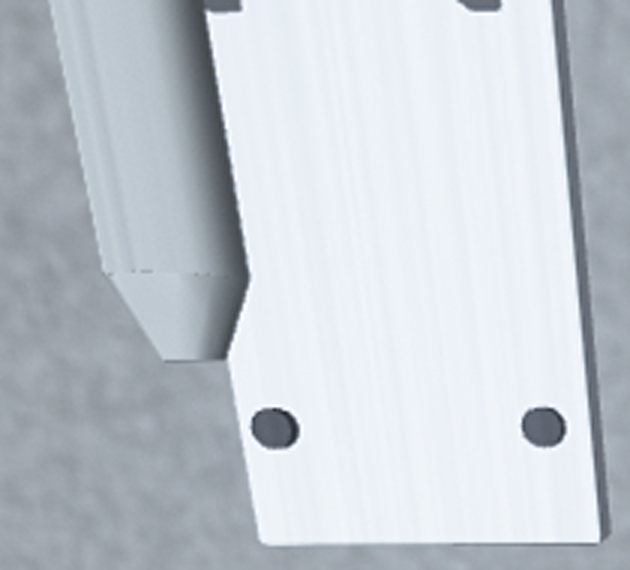

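In the w3 crop the tip face is centred at crop (196,358), the taper base at (176,273) and the rod middle at (128,0). The sleeve top is level to within 1 mm.

```bash
cat >> h.py <<'E'
def camat(pos,yaw):
    ci=ctrl.camera_info('wrist');T=np.eye(4);T[:3,:3]=(Rn.from_euler('z',yaw,degrees=True)*Rn.from_euler('x',180,degrees=True)).as_matrix();T[:3,3]=pos
    W=np.linalg.inv(T@np.array(ci['tool_from_camera']));return np.array(ci['mtx']),W[:3,:3],W[:3,3]
E
python3 - <<'E'
from h import *
c=camat([.50199,.04878,.1495],3.45)
f=lambda u,v,z:ray(c,u/3-.33,v/3-.33,z).round(4)
t=f(196,358,.095);b=f(176.5,273,.095);r=f(127.5,1,.095);print(t,b,r,'dist',np.linalg.norm(t-b),'ang',np.degrees(np.arctan2(*(r-t)[[1,0]])))
h1,h2=f(275,428,.012),f(544,427,.012);print('holes',h1,h2,(h1+h2)/2,'ang',np.degrees(np.arctan2(-(h2-h1)[0],(h2-h1)[1]))+180)
e1,e2=f(263,544,.012),f(600,542,.012);print('front',e1,e2,(e1+e2)/2,np.linalg.norm(e1-e2))
q=np.radians(3.6);u=np.array([np.cos(q),np.sin(q)]);n=np.array([u[1],-u[0]])  # tool x, tool y in world
for back in(.015,):
    g=t[:2]-u*(back+.1027)-n*.0007; goto(g[0],g[1],.095-.0073,3.6)
s=ctrl.observe();print(s['position'],2*np.degrees(np.arctan2(s['orientation'][1],s['orientation'][0])))
E
```

```text
[0.5702 0.1897 0.095 ] [0.5845 0.1914 0.095 ] [0.627  0.1939 0.095 ] dist 0.01440069442770033 ang 4.22896343988998
holes [0.5528 0.2241 0.012 ] [0.5571 0.1557 0.012 ] [0.55495 0.1899  0.012  ] ang 3.5971938551035976
front [0.5229 0.2304 0.012 ] [0.5286 0.1423 0.012 ] [0.52575 0.18635 0.012  ] 0.08828420017194467
shift cm [  3.16 -13.48   3.83] turn [-0.0004  0.0024  0.0007] time 9.95
[0.4297931  0.04645607 0.12602448] 3.6388191508255083
```

```bash
python3 - <<'E'
from h import *
c=cam('top')
for p in [(192,309),(235,315),(233,323),(190,318)]: print(ray(c,*p,.139).round(3))
c=camat([.4298,.0465,.126],3.64)
for p in [(0,243),(56,257),(48,265)]: print('w4',ray(c,*p,.139).round(3))
E
```

```text
[0.412 0.34  0.139]
[0.396 0.237 0.139]
[0.377 0.242 0.139]
[0.391 0.345 0.139]
w4 [0.448 0.178 0.139]
w4 [0.443 0.156 0.139]
w4 [0.439 0.159 0.139]
```

Clear of the decoy, whose back plate corner is at (0.396, 0.237). I'll move in line with the rod.

>>> {"method": "drive_tool", "body": {"motion": [{"tx":1,"ty":-4,"tz":0,"wx":0,"wy":0,"wz":0,"grip":255},{"tx":2,"ty":-8,"tz":0,"wx":0,"wy":0,"wz":0,"grip":255},{"tx":2.2,"ty":-12,"tz":2,"wx":0,"wy":0,"wz":0,"grip":255},{"tx":2.2,"ty":-13.5,"tz":3.8,"wx":0,"wy":0,"wz":0,"grip":255},{"tx":2.2,"ty":-13.5,"tz":3.8,"wx":0,"wy":0,"wz":0,"grip":255}]}}

```text
time_s: 10.45
position: [0.4463, 0.1452, 0.0866]
orientation: [0.998, 0.058, -0.004, -0.015]
ft_force: [-1.0, -0.3, -4.5]
gripper_width: 0.655
```

>>> {"method": "drive_tool", "body": {"motion": [{"tx":0,"ty":0,"tz":0,"wx":0,"wy":0,"wz":0,"grip":255},{"tx":0,"ty":0,"tz":0,"wx":0,"wy":0,"wz":0,"grip":255},{"tx":0,"ty":0,"tz":0,"wx":0,"wy":0,"wz":0,"grip":255},{"tx":0,"ty":0,"tz":0,"wx":0,"wy":0,"wz":0,"grip":255}]}}

```text
time_s: 10.85
position: [0.4485, 0.1443, 0.0899]
orientation: [0.998, 0.057, -0.001, -0.015]
ft_force: [-0.5, 0.0, -4.3]
gripper_width: 0.656
```

```bash
cat >> h.py <<'E'
def rel(tip=(.570,.1898),yaw=3.6):
    "sleeve pose relative to rod tip from the tool pose, mm"
    s=ctrl.observe(); R=Rn.from_quat(s['orientation']); cpos=np.array(s['position'])+R.apply([.0353,.0007,-.0073])
    q=np.radians(yaw);u=np.array([np.cos(q),np.sin(q)]);n=np.array([-u[1],u[0]]);d=cpos[:2]-np.array(tip)
    x=R.apply([1,0,0]); f=np.array(s['ft_force'])
    print('t',s['time_s'],'centre x,y,z mm',(np.array([d@u,d@n,cpos[2]-.095])*1000).round(1),'yaw,pitch deg',np.degrees(np.arctan2(x[1],x[0])).round(2),np.degrees(x[2]).round(2),'F rod',np.round([f[:2]@u,f[:2]@n,f[2]],1),'M',np.round(s['wrist_torque'],2),'w',round(s['gripper_width'],3))
E
python3 - <<'E'
from h import *
rel(); c=cam('wrist'); save('wrist','w5.png')
a=cv2.imread('pics/w5.png')
t=proj(c,[.570,.1898,.095]); e=proj(c,[.570+.155*.998,.1898+.155*.0628,.095]);print(t,e)
cv2.line(a,tuple(int(v) for v in t),tuple(int(v) for v in e),(0,0,255),1); cv2.imwrite('pics/w5o.png',a)
E
```

```text
t 10.85 centre x,y,z mm [-88.8 -36.9   2.2] yaw,pitch deg 6.5 0.02 F rod [-0.5  0.1 -4.3] M [-0.05  0.14  0.  ] w 0.656
[227.37147234 -28.29838815] [ 216.42101983 -754.69669624]
```

View pics/w5o.png

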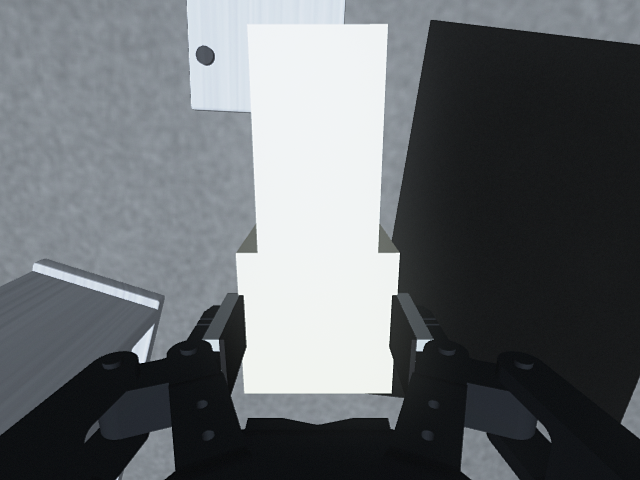

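The arm stopped 37 mm short with the tool twisted. I suspect joint 6 hit its range limit, so I'll check.

```bash
python3 - <<'E'
from h import *
print(ctrl.observe()['qpos'].round(3)); goto(.45,.045,.10,3.6)
E
```

```text
[ 0.113  0.194 -0.387  0.99   0.03   3.141]
shift cm [-0.97  9.86 -1.32] turn [-0.0301  0.0005  0.0507] time 10.9
```

Confirmed: joint 6 is at its 3.141 limit, so this grasp can't reach the rod. I'll set the sleeve back on the mat and take the tail again with the wrist half-turned.

>>> {"method": "drive_tool", "body": {"motion": [{"tx":-0.5,"ty":4,"tz":-1.3,"wx":-0.03,"wy":0,"wz":0.05,"grip":255},{"tx":-1,"ty":8,"tz":-1.3,"wx":-0.03,"wy":0,"wz":0.05,"grip":255},{"tx":-1,"ty":9.9,"tz":-1.3,"wx":-0.03,"wy":0,"wz":0.05,"grip":255},{"tx":-1,"ty":9.9,"tz":-1.3,"wx":-0.03,"wy":0,"wz":0.05,"grip":255},{"tx":-1,"ty":9.9,"tz":-1.3,"wx":-0.03,"wy":0,"wz":0.05,"grip":255}]}}

```text
time_s: 11.4
position: [0.4496, 0.0446, 0.0995]
orientation: [1.0, 0.031, -0.001, -0.0]
ft_force: [0.1, 0.7, -3.4]
gripper_width: 0.658
```

```bash
python3 - <<'E'
from h import *
print(ctrl.observe()['qpos'].round(3),ctrl.observe()['position']); goto(.435,.035,.05,3.6)
E
```

```text
[-0.087  0.158 -0.405  1.009  0.     2.992] [0.44956725 0.04457854 0.09950602]
shift cm [-1.51  0.87  4.95] turn [-0.0004  0.0012 -0.0002] time 11.4
```

>>> {"method": "drive_tool", "body": {"motion": [{"tx":-1.5,"ty":0.9,"tz":2.5,"wx":0,"wy":0,"wz":0,"grip":255},{"tx":-1.5,"ty":0.9,"tz":5,"wx":0,"wy":0,"wz":0,"grip":255},{"tx":-1.5,"ty":0.9,"tz":7,"wx":0,"wy":0,"wz":0,"grip":255},{"tx":-1.5,"ty":0.9,"tz":7.8,"wx":0,"wy":0,"wz":0,"grip":255},{"tx":-1.5,"ty":0.9,"tz":7.8,"wx":0,"wy":0,"wz":0,"grip":255}]}}

```text
time_s: 11.9
position: [0.4346, 0.0356, 0.0208]
orientation: [0.999, 0.033, -0.002, -0.0]
ft_force: [-0.2, 0.7, -4.1]
gripper_width: 0.655
```

>>> {"method": "drive_tool", "body": {"motion": [{"tx":0,"ty":0,"tz":0.1,"wx":0,"wy":0,"wz":0,"grip":255},{"tx":0,"ty":0,"tz":0.2,"wx":0,"wy":0,"wz":0,"grip":255},{"tx":0,"ty":0,"tz":0.2,"wx":0,"wy":0,"wz":0,"grip":255}]}}

```text
time_s: 12.2
position: [0.4355, 0.0349, 0.0199]
orientation: [0.999, 0.032, -0.0, 0.0]
ft_force: [0.1, -0.7, -4.5]
gripper_width: 0.656
```

>>> {"method": "drive_tool", "body": {"motion": [{"tx":0,"ty":0,"tz":0.1,"wx":0,"wy":0,"wz":0,"grip":255},{"tx":0,"ty":0,"tz":0.1,"wx":0,"wy":0,"wz":0,"grip":255},{"tx":0,"ty":0,"tz":0.1,"wx":0,"wy":0,"wz":0,"grip":255}]}}

```text
time_s: 12.5
position: [0.4353, 0.0349, 0.0185]
orientation: [0.999, 0.032, -0.0, -0.0]
ft_force: [-0.2, 0.7, -2.4]
gripper_width: 0.651
```

>>> {"method": "drive_tool", "body": {"motion": [{"tx":0,"ty":0,"tz":0.1,"wx":0,"wy":0,"wz":0,"grip":255},{"tx":0,"ty":0,"tz":0.1,"wx":0,"wy":0,"wz":0,"grip":255},{"tx":0,"ty":0,"tz":0.1,"wx":0,"wy":0,"wz":0,"grip":255}]}}

```text
time_s: 12.8
position: [0.4353, 0.0349, 0.0185]
orientation: [0.999, 0.032, -0.0, 0.0]
ft_force: [-5.3, -0.4, 13.7]
gripper_width: 0.656
```

>>> {"method": "drive_tool", "body": {"motion": [{"tx":0,"ty":0,"tz":0,"wx":0,"wy":0,"wz":0,"grip":0},{"tx":0,"ty":0,"tz":0,"wx":0,"wy":0,"wz":0,"grip":0},{"tx":0,"ty":0,"tz":0,"wx":0,"wy":0,"wz":0,"grip":0},{"tx":0,"ty":0,"tz":0,"wx":0,"wy":0,"wz":0,"grip":0},{"tx":0,"ty":0,"tz":0,"wx":0,"wy":0,"wz":0,"grip":0}]}}

```text
time_s: 13.3
position: [0.4351, 0.0349, 0.0172]
orientation: [0.999, 0.032, -0.001, -0.0]
ft_force: [-0.2, 0.1, 0.3]
gripper_width: 1.001
```

>>> {"method": "drive_tool", "body": {"motion": [{"tx":0,"ty":0,"tz":-4,"wx":0,"wy":0,"wz":0,"grip":0},{"tx":0,"ty":0,"tz":-8,"wx":0,"wy":0,"wz":0,"grip":0},{"tx":0,"ty":0,"tz":-12,"wx":0,"wy":0,"wz":-0.1,"grip":0},{"tx":0,"ty":0,"tz":-13,"wx":0,"wy":0,"wz":-0.25,"grip":0},{"tx":0,"ty":0,"tz":-13,"wx":0,"wy":0,"wz":-0.4,"grip":0}]}}

```text
time_s: 13.8
position: [0.4364, 0.0348, 0.1494]
orientation: [0.972, 0.233, 0.001, 0.001]
ft_force: [0.0, -0.3, -0.4]
gripper_width: 0.998
```

>>> {"method": "drive_tool", "body": {"motion": [{"tx":0,"ty":0,"tz":0,"wx":0,"wy":0,"wz":-0.15,"grip":0},{"tx":0,"ty":0,"tz":0,"wx":0,"wy":0,"wz":-0.3,"grip":0},{"tx":0,"ty":0,"tz":0,"wx":0,"wy":0,"wz":-0.45,"grip":0},{"tx":0,"ty":0,"tz":0,"wx":0,"wy":0,"wz":-0.6,"grip":0},{"tx":0,"ty":0,"tz":0,"wx":0,"wy":0,"wz":-0.75,"grip":0}]}}

```text
time_s: 14.3
position: [0.4352, 0.0349, 0.1472]
orientation: [0.82, 0.573, -0.001, -0.001]
ft_force: [1.0, 0.3, 0.3]
gripper_width: 1.002
```

>>> {"method": "drive_tool", "body": {"motion": [{"tx":0,"ty":0,"tz":0,"wx":0,"wy":0,"wz":-0.15,"grip":0},{"tx":0,"ty":0,"tz":0,"wx":0,"wy":0,"wz":-0.3,"grip":0},{"tx":0,"ty":0,"tz":0,"wx":0,"wy":0,"wz":-0.45,"grip":0},{"tx":0,"ty":0,"tz":0,"wx":0,"wy":0,"wz":-0.6,"grip":0},{"tx":0,"ty":0,"tz":0,"wx":0,"wy":0,"wz":-0.75,"grip":0}]}}

```text
time_s: 14.8
position: [0.4352, 0.0349, 0.1472]
orientation: [0.553, 0.833, -0.0, -0.001]
ft_force: [-0.3, -0.2, 1.3]
gripper_width: 0.998
```

>>> {"method": "drive_tool", "body": {"motion": [{"tx":0,"ty":0,"tz":0,"wx":0,"wy":0,"wz":-0.15,"grip":0},{"tx":0,"ty":0,"tz":0,"wx":0,"wy":0,"wz":-0.3,"grip":0},{"tx":0,"ty":0,"tz":0,"wx":0,"wy":0,"wz":-0.45,"grip":0},{"tx":0,"ty":0,"tz":0,"wx":0,"wy":0,"wz":-0.6,"grip":0},{"tx":0,"ty":0,"tz":0,"wx":0,"wy":0,"wz":-0.75,"grip":0}]}}

```text
time_s: 15.3
position: [0.4352, 0.0349, 0.1472]
orientation: [0.209, 0.978, -0.0, -0.001]
ft_force: [0.4, 0.0, -0.4]
gripper_width: 0.998
```

```bash
python3 - <<'E'
from h import *
print(ctrl.observe()['qpos'].round(3),ctrl.observe()['position']); goto(.435,.035,.12,183.6)
E
```

```text
[-0.113  0.097 -0.347  1.128 -0.     0.309] [0.43515389 0.03489253 0.14719002]
shift cm [0.01 0.01 2.72] turn [-3.00e-04 -1.70e-03 -4.84e-01] time 15.3
```

>>> {"method": "drive_tool", "body": {"motion": [{"tx":0,"ty":0,"tz":0,"wx":0,"wy":0,"wz":-0.15,"grip":0},{"tx":0,"ty":0,"tz":0,"wx":0,"wy":0,"wz":-0.3,"grip":0},{"tx":0,"ty":0,"tz":1,"wx":0,"wy":0,"wz":-0.45,"grip":0},{"tx":0,"ty":0,"tz":2,"wx":0,"wy":0,"wz":-0.484,"grip":0},{"tx":0,"ty":0,"tz":2,"wx":0,"wy":0,"wz":-0.484,"grip":0}]}}

```text
time_s: 15.8
position: [0.4345, 0.035, 0.1263]
orientation: [-0.028, 1.0, 0.0, -0.002]
ft_force: [0.6, -0.0, -0.1]
gripper_width: 0.996
```

>>> {"method": "drive_tool", "body": {"motion": [{"tx":0,"ty":0,"tz":3,"wx":0,"wy":0,"wz":0,"grip":0},{"tx":0,"ty":0,"tz":6,"wx":0,"wy":0,"wz":0,"grip":0},{"tx":0,"ty":0,"tz":9,"wx":0,"wy":0,"wz":0,"grip":0},{"tx":0,"ty":0,"tz":10.8,"wx":0,"wy":0,"wz":0,"grip":0},{"tx":0,"ty":0,"tz":10.8,"wx":0,"wy":0,"wz":0,"grip":0}]}}

```text
time_s: 16.3
position: [0.4337, 0.035, 0.0178]
orientation: [-0.028, 1.0, 0.0, -0.003]
ft_force: [0.6, 1.0, 0.3]
gripper_width: 0.998
```

>>> {"method": "drive_tool", "body": {"motion": [{"tx":0,"ty":0,"tz":0,"wx":0,"wy":0,"wz":0,"grip":255},{"tx":0,"ty":0,"tz":0,"wx":0,"wy":0,"wz":0,"grip":255},{"tx":0,"ty":0,"tz":0,"wx":0,"wy":0,"wz":0,"grip":255},{"tx":0,"ty":0,"tz":0,"wx":0,"wy":0,"wz":0,"grip":255},{"tx":0,"ty":0,"tz":0,"wx":0,"wy":0,"wz":0,"grip":255}], "newtons": 110}}

```text
time_s: 16.8
position: [0.436, 0.0349, 0.0218]
orientation: [-0.028, 1.0, -0.0, 0.001]
ft_force: [-4.8, 0.7, 19.2]
gripper_width: 0.646
```

>>> {"method": "drive_tool", "body": {"motion": [{"tx":0,"ty":0,"tz":-1,"wx":0,"wy":0,"wz":0,"grip":255},{"tx":0,"ty":0,"tz":-4,"wx":0,"wy":0,"wz":0,"grip":255},{"tx":0,"ty":0,"tz":-7,"wx":0,"wy":0,"wz":0,"grip":255},{"tx":0,"ty":0,"tz":-10,"wx":0,"wy":0,"wz":0,"grip":255},{"tx":0,"ty":0,"tz":-10,"wx":0,"wy":0,"wz":0,"grip":255}]}}

```text
time_s: 17.3
position: [0.4372, 0.0347, 0.1234]
orientation: [-0.028, 1.0, -0.0, 0.003]
ft_force: [0.3, -0.3, -4.6]
gripper_width: 0.637
```

```bash
python3 - <<'E'
from h import *
s=ctrl.observe(); print(s['qpos'].round(3),s['position'],s['ft_force'].round(1),s['gripper_width'])
save('wrist','w6.png'); goto(.448,.182,.0877+.03,183.6)
E
```

```text
[-0.112  0.113 -0.394  1.059 -0.    -0.169] [0.43722937 0.03468578 0.12342127] [ 0.3 -0.3 -4.6] 0.6366465203577729
shift cm [-2.   14.63  0.35] turn [-0.0007  0.0026 -0.0064] time 17.35
```

View pics/w6.png

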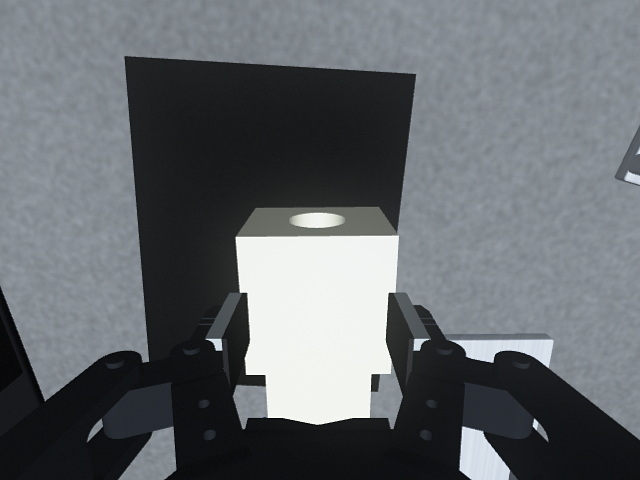

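Taken by the tail with the wrist half-turned (joint 6 now at −0.17, so there is room). The tail face is at row 237, with the bore at (317,219). I'll do a quick check of level and offset.

```bash
python3 - <<'E'
from h import *
ci=ctrl.camera_info('wrist');K=np.array(ci['mtx']);T=np.array(ci['tool_from_camera'])
g=cv2.cvtColor(cv2.imread('pics/w6.png'),cv2.COLOR_BGR2GRAY).astype(float)
print([int(x) for x in g[230:242,317]], [int(x) for x in g[270,230:242]],[int(x) for x in g[400,260:272]],[int(x) for x in g[400,364:376]])
def edges(v,th):
    r=g[v]; m=np.zeros(640,bool); m[225:412]=r[225:412]>th
    n,l,st,_=cv2.connectedComponentsWithStats(m[None].astype(np.uint8)); k=1+np.argmax(st[1:,4]); a=st[k,0];b=a+st[k,2]-1
    return a-(r[a]-th)/(r[a]-r[a-1]), b+(r[b]-th)/(r[b]-r[b+1])
for (v0,v1,w) in [(240,285,.060),(382,416,.044)]:
    vs=np.arange(v0,v1); E=np.array([edges(v,140) for v in vs]); W=np.polyfit(vs,E[:,1]-E[:,0],1)
    for v in (v0,v1):
        Z=K[0,0]*w/np.polyval(W,v); p=np.linalg.inv(K)@[np.polyval(np.polyfit(vs,E.mean(1),1),v),v,1]*Z
        print(v,round(np.polyval(W,v),2),(T@[*p,1])[:3].round(4))
E
```

```text
[110, 111, 110, 111, 110, 122, 205, 247, 243, 243, 242, 242] [41, 43, 42, 43, 44, 43, 39, 81, 225, 247, 243, 242] [146, 145, 144, 145, 144, 139, 162, 249, 245, 243, 243, 243] [243, 243, 243, 243, 244, 244, 198, 139, 143, 146, 146, 144]
240 nan [nan nan nan]
285 nan [nan nan nan]
382 109.41 [-0.0271 -0.0012 -0.0323]
416 110.33 [-0.0393 -0.0004 -0.0372]<stdin>:8: RuntimeWarning: divide by zero encountered in scalar divide
```

```bash
python3 - <<'E'
from h import *
ci=ctrl.camera_info('wrist');K=np.array(ci['mtx']);T=np.array(ci['tool_from_camera'])
g=cv2.cvtColor(cv2.imread('pics/w6.png'),cv2.COLOR_BGR2GRAY).astype(float)
def edges(v,th):
    r=g[v]; a=b=317
    while r[a-1]>th:a-=1
    while r[b+1]>th:b+=1
    return a-(r[a]-th)/(r[a]-r[a-1]), b+(r[b]-th)/(r[b]-r[b+1])
for (v0,v1,w,th) in [(240,285,.060,145),(382,416,.044,195)]:
    vs=np.arange(v0,v1); E=np.array([edges(v,th) for v in vs]); W=np.polyfit(vs,E[:,1]-E[:,0],1)
    for v in (v0,(v0+v1)//2,v1):
        Z=K[0,0]*w/np.polyval(W,v); p=np.linalg.inv(K)@[np.polyval(np.polyfit(vs,E.mean(1),1),v),v,1]*Z
        print(v,round(np.polyval(W,v),2),(T@[*p,1])[:3].round(4))
E
```

```text
240 163.77 [ 0.0316 -0.0009 -0.0293]
262 160.92 [ 0.023  -0.0008 -0.0292]
285 157.95 [ 0.0137 -0.0008 -0.0292]
382 105.09 [-0.0312 -0.0007 -0.0269]
399 103.6 [-0.0396 -0.0006 -0.027 ]
416 102.11 [-0.0482 -0.0005 -0.0271]
```

```bash
sed -i 's/R.apply(\[.0353,.0007,-.0073\])/R.apply([-.035,-.0007,-.0045])/; s/x=R.apply(\[1,0,0\])/x=R.apply([-1,0,0])/' h.py; python3 - <<'E'
from h import *
goto(.4527,.1831,.0905,183.6); rel()
E
```

```text
shift cm [-2.47 14.72  3.07] turn [-0.0007  0.0026 -0.0064] time 17.35
t 17.35 centre x,y,z mm [-108.3 -147.2   30.8] yaw,pitch deg 3.24 0.15 F rod [ 0.1 -0.2 -4.9] M [-0.03  0.19  0.02] w 0.638
```

>>> {"method": "drive_tool", "body": {"motion": [{"tx":0,"ty":4,"tz":0,"wx":0,"wy":0,"wz":-0.006,"grip":255},{"tx":-1,"ty":8,"tz":0,"wx":0,"wy":0,"wz":-0.006,"grip":255},{"tx":-1.5,"ty":12,"tz":1,"wx":0,"wy":0,"wz":-0.006,"grip":255},{"tx":-2,"ty":14.7,"tz":3,"wx":0,"wy":0,"wz":-0.006,"grip":255},{"tx":-2,"ty":14.7,"tz":3,"wx":0,"wy":0,"wz":-0.006,"grip":255}]}}

```text
time_s: 17.85
position: [0.4447, 0.1851, 0.0858]
orientation: [-0.033, 0.999, -0.0, -0.003]
ft_force: [-1.2, -0.4, -4.4]
gripper_width: 0.639
```

>>> {"method": "drive_tool", "body": {"motion": [{"tx":0,"ty":0,"tz":0,"wx":0,"wy":0,"wz":0,"grip":255},{"tx":0,"ty":0,"tz":0,"wx":0,"wy":0,"wz":0,"grip":255},{"tx":0,"ty":0,"tz":0,"wx":0,"wy":0,"wz":0,"grip":255},{"tx":0,"ty":0,"tz":0,"wx":0,"wy":0,"wz":0,"grip":255}]}}

```text
time_s: 18.25
position: [0.447, 0.1821, 0.0897]
orientation: [-0.031, 1.0, 0.0, -0.0]
ft_force: [0.2, -0.3, -5.0]
gripper_width: 0.638
```

```bash
python3 - <<'E'
from h import *
rel(); print(ctrl.observe()['qpos'].round(2))
c=cam('side'); save('side','s7.png'); c2=cam('top'); save('top','t7.png')
a=cv2.imread('pics/s7.png');p=proj(c,[.570,.1898,.095]);print(p)
b=cv2.imread('pics/t7.png')
u,v=int(p[0]),int(p[1]); A=cv2.resize(a[v-55:v+65,u-60:u+110],(680,480),interpolation=cv2.INTER_CUBIC)
cv2.imwrite('pics/s7c.png',A)
E
```

```text
t 18.25 centre x,y,z mm [-88.2  -0.7  -0.9] yaw,pitch deg 3.51 -0.05 F rod [ 0.2 -0.3 -5. ] M [-0.04  0.12  0.01] w 0.638
[ 0.21  0.22 -0.36  1.    0.    0.15]
[307.93308687 269.40612979]
```

View pics/s7c.png

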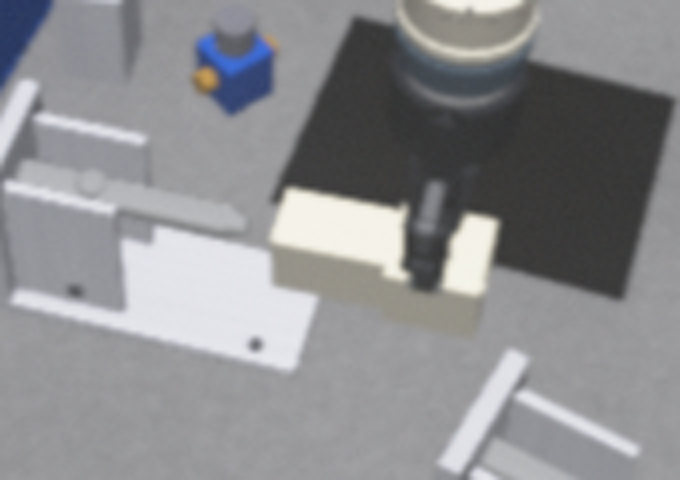

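Side view: the sleeve lines up with the rod, its nose about 20 mm short of the tip (crop (245,220)). Advancing onto the rod while watching the force.

>>> {"method": "drive_tool", "body": {"motion": [{"tx":-1,"ty":0.05,"tz":-0.08,"wx":0,"wy":0,"wz":0,"grip":255},{"tx":-2,"ty":0.05,"tz":-0.08,"wx":0,"wy":0,"wz":0,"grip":255},{"tx":-2.8,"ty":0.05,"tz":-0.08,"wx":0,"wy":0,"wz":0,"grip":255},{"tx":-3.4,"ty":0.05,"tz":-0.08,"wx":0,"wy":0,"wz":0,"grip":255},{"tx":-4,"ty":0.05,"tz":-0.08,"wx":0,"wy":0,"wz":0,"grip":255}]}}

```text
time_s: 18.85
position: [0.487, 0.1858, 0.0898]
orientation: [-0.031, 1.0, -0.0, -0.001]
ft_force: [-1.4, -0.3, -3.8]
gripper_width: 0.637
```

```bash
python3 -c "
from h import *
rel()"
```

```text
t 18.85 centre x,y,z mm [-48.1   0.5  -0.8] yaw,pitch deg 3.59 -0.14 F rod [-1.5 -0.2 -3.8] M [-0.03  0.2  -0.01] w 0.637
```

Nose is 19 mm past the tip with no contact force. On.

>>> {"method": "drive_tool", "body": {"motion": [{"tx":-0.8,"ty":0,"tz":0,"wx":0,"wy":0,"wz":0,"grip":255},{"tx":-1.6,"ty":0,"tz":0,"wx":0,"wy":0,"wz":0,"grip":255},{"tx":-2.4,"ty":0,"tz":0,"wx":0,"wy":0,"wz":0,"grip":255},{"tx":-3.2,"ty":0,"tz":0,"wx":0,"wy":0,"wz":0,"grip":255},{"tx":-4,"ty":0,"tz":0,"wx":0,"wy":0,"wz":0,"grip":255}]}}

```text
time_s: 19.35
position: [0.5273, 0.1883, 0.09]
orientation: [-0.031, 1.0, 0.0, -0.001]
ft_force: [-1.1, 0.8, -4.3]
gripper_width: 0.634
```

```bash
python3 -c "
from h import *
rel()"
```

```text
t 19.35 centre x,y,z mm [-7.7  0.5 -0.6] yaw,pitch deg 3.59 -0.08 F rod [-1.1  0.9 -4.3] M [0.03 0.12 0.04] w 0.634
```

>>> {"method": "drive_tool", "body": {"motion": [{"tx":-0.4,"ty":0,"tz":0,"wx":0,"wy":0,"wz":0,"grip":255},{"tx":-0.8,"ty":0,"tz":0,"wx":0,"wy":0,"wz":0,"grip":255},{"tx":-1.2,"ty":0,"tz":0,"wx":0,"wy":0,"wz":0,"grip":255}]}}

```text
time_s: 19.65
position: [0.5387, 0.1891, 0.0899]
orientation: [-0.031, 1.0, 0.0, -0.001]
ft_force: [-0.6, 0.5, -3.4]
gripper_width: 0.639
```

>>> {"method": "drive_tool", "body": {"motion": [{"tx":-0.4,"ty":0,"tz":0,"wx":0,"wy":0,"wz":0,"grip":255},{"tx":-0.8,"ty":0,"tz":0,"wx":0,"wy":0,"wz":0,"grip":255}]}}

```text
time_s: 19.85
position: [0.5468, 0.1896, 0.09]
orientation: [-0.031, 1.0, 0.0, -0.001]
ft_force: [0.1, 0.3, -3.5]
gripper_width: 0.64
```

>>> {"method": "drive_tool", "body": {"motion": [{"tx":-0.3,"ty":0,"tz":0,"wx":0,"wy":0,"wz":0,"grip":255},{"tx":-0.6,"ty":0,"tz":0,"wx":0,"wy":0,"wz":0,"grip":255}]}}

```text
time_s: 20.05
position: [0.5528, 0.19, 0.0899]
orientation: [-0.031, 1.0, 0.0, -0.001]
ft_force: [-0.6, 0.2, -2.5]
gripper_width: 0.635
```

```bash
python3 -c "
from h import *
rel()"
```

```text
t 20.05 centre x,y,z mm [17.8  0.5 -0.6] yaw,pitch deg 3.59 -0.09 F rod [-0.6  0.3 -2.5] M [-0.06  0.13 -0.01] w 0.635
```

Centre is at 17.8 mm. Smaller steps now.

>>> {"method": "drive_tool", "body": {"motion": [{"tx":-0.2,"ty":0,"tz":0,"wx":0,"wy":0,"wz":0,"grip":255},{"tx":-0.4,"ty":0,"tz":0,"wx":0,"wy":0,"wz":0,"grip":255}]}}

```text
time_s: 20.25
position: [0.5566, 0.1902, 0.0899]
orientation: [-0.031, 1.0, 0.0, -0.001]
ft_force: [-0.7, 0.2, -3.7]
gripper_width: 0.633
```

>>> {"method": "drive_tool", "body": {"motion": [{"tx":-0.2,"ty":0,"tz":0,"wx":0,"wy":0,"wz":0,"grip":255},{"tx":-0.4,"ty":0,"tz":0,"wx":0,"wy":0,"wz":0,"grip":255}]}}

```text
time_s: 20.45
position: [0.5606, 0.1904, 0.0899]
orientation: [-0.031, 1.0, 0.0, -0.001]
ft_force: [0.4, 0.2, -2.9]
gripper_width: 0.635
```

>>> {"method": "drive_tool", "body": {"motion": [{"tx":-0.2,"ty":0,"tz":0,"wx":0,"wy":0,"wz":0,"grip":255},{"tx":-0.4,"ty":0,"tz":0,"wx":0,"wy":0,"wz":0,"grip":255}]}}

```text
time_s: 20.65
position: [0.5647, 0.1907, 0.0899]
orientation: [-0.031, 1.0, 0.0, -0.001]
ft_force: [-0.1, 0.1, -3.1]
gripper_width: 0.635
```

>>> {"method": "drive_tool", "body": {"motion": [{"tx":-0.2,"ty":0,"tz":0,"wx":0,"wy":0,"wz":0,"grip":255},{"tx":-0.4,"ty":0,"tz":0,"wx":0,"wy":0,"wz":0,"grip":255}]}}

```text
time_s: 20.85
position: [0.568, 0.1909, 0.0898]
orientation: [-0.031, 1.0, -0.0, -0.001]
ft_force: [-5.2, -1.0, -1.1]
gripper_width: 0.64
```

```bash
python3 -c "
from h import *
rel()"
```

```text
t 20.85 centre x,y,z mm [33.1  0.5 -0.8] yaw,pitch deg 3.59 -0.16 F rod [-5.3 -0.7 -1.1] M [-0.08  0.8  -0.03] w 0.64
```

Ball felt at centre about 32 mm, so the click should be near 64 mm (TCP x about 0.598).

>>> {"method": "drive_tool", "body": {"motion": [{"tx":-0.2,"ty":0,"tz":0,"wx":0,"wy":0,"wz":0,"grip":255},{"tx":-0.4,"ty":0,"tz":0,"wx":0,"wy":0,"wz":0,"grip":255}]}}

```text
time_s: 21.05
position: [0.5707, 0.1911, 0.0895]
orientation: [-0.031, 1.0, -0.0, -0.003]
ft_force: [-10.4, -1.3, -0.6]
gripper_width: 0.636
```

>>> {"method": "drive_tool", "body": {"motion": [{"tx":-0.2,"ty":0,"tz":0,"wx":0,"wy":0,"wz":0,"grip":255},{"tx":-0.4,"ty":0,"tz":0,"wx":0,"wy":0,"wz":0,"grip":255}]}}

```text
time_s: 21.25
position: [0.5755, 0.1914, 0.0897]
orientation: [-0.031, 1.0, -0.0, -0.002]
ft_force: [-5.7, -0.8, -0.9]
gripper_width: 0.636
```

```bash
python3 -c "
from h import *
rel()"
```

```text
t 21.25 centre x,y,z mm [40.6  0.6 -0.9] yaw,pitch deg 3.6 -0.2 F rod [-5.8 -0.4 -0.9] M [-0.07  1.03  0.  ] w 0.636
```

>>> {"method": "drive_tool", "body": {"motion": [{"tx":-0.2,"ty":0,"tz":0,"wx":0,"wy":0,"wz":0,"grip":255},{"tx":-0.4,"ty":0,"tz":0,"wx":0,"wy":0,"wz":0,"grip":255}]}}

```text
time_s: 21.45
position: [0.58, 0.1917, 0.0899]
orientation: [-0.031, 1.0, 0.0, -0.001]
ft_force: [-5.0, 0.1, -1.5]
gripper_width: 0.64
```

>>> {"method": "drive_tool", "body": {"motion": [{"tx":-0.2,"ty":0,"tz":0,"wx":0,"wy":0,"wz":0,"grip":255},{"tx":-0.4,"ty":0,"tz":0,"wx":0,"wy":0,"wz":0,"grip":255}]}}

```text
time_s: 21.65
position: [0.5842, 0.192, 0.09]
orientation: [-0.031, 1.0, 0.0, -0.001]
ft_force: [-4.4, -0.6, -0.1]
gripper_width: 0.637
```

>>> {"method": "drive_tool", "body": {"motion": [{"tx":-0.1,"ty":0,"tz":0,"wx":0,"wy":0,"wz":0,"grip":255},{"tx":-0.2,"ty":0,"tz":0,"wx":0,"wy":0,"wz":0,"grip":255}]}}

```text
time_s: 21.85
position: [0.5868, 0.1921, 0.0901]
orientation: [-0.031, 1.0, 0.0, -0.0]
ft_force: [-2.5, 0.6, 0.6]
gripper_width: 0.637
```

>>> {"method": "drive_tool", "body": {"motion": [{"tx":-0.1,"ty":0,"tz":0,"wx":0,"wy":0,"wz":0,"grip":255},{"tx":-0.2,"ty":0,"tz":0,"wx":0,"wy":0,"wz":0,"grip":255}]}}

```text
time_s: 22.05
position: [0.589, 0.1922, 0.0901]
orientation: [-0.031, 1.0, 0.0, -0.0]
ft_force: [-1.1, 0.2, -0.7]
gripper_width: 0.639
```

```bash
python3 -c "
from h import *
rel()"
```

```text
t 22.05 centre x,y,z mm [54.1  0.5 -0.4] yaw,pitch deg 3.59 -0.03 F rod [-1.1  0.3 -0.7] M [-0.06  0.02  0.01] w 0.639
```

>>> {"method": "drive_tool", "body": {"motion": [{"tx":-0.1,"ty":0,"tz":0,"wx":0,"wy":0,"wz":0,"grip":255},{"tx":-0.2,"ty":0,"tz":0,"wx":0,"wy":0,"wz":0,"grip":255}]}}

```text
time_s: 22.25
position: [0.5912, 0.1923, 0.0901]
orientation: [-0.031, 1.0, 0.0, -0.0]
ft_force: [1.4, 0.1, -1.8]
gripper_width: 0.636
```

>>> {"method": "drive_tool", "body": {"motion": [{"tx":-0.1,"ty":0,"tz":0,"wx":0,"wy":0,"wz":0,"grip":255},{"tx":-0.2,"ty":0,"tz":0,"wx":0,"wy":0,"wz":0,"grip":255}]}}

```text
time_s: 22.45
position: [0.5929, 0.1924, 0.0899]
orientation: [-0.031, 1.0, 0.0, -0.0]
ft_force: [0.7, 0.2, -1.9]
gripper_width: 0.636
```

```bash
python3 -c "
from h import *
rel()"
```

```text
t 22.45 centre x,y,z mm [58.   0.5 -0.7] yaw,pitch deg 3.58 -0.05 F rod [ 0.7  0.2 -1.9] M [ 0.   -0.36 -0.03] w 0.636
```

>>> {"method": "drive_tool", "body": {"motion": [{"tx":-0.1,"ty":0,"tz":0,"wx":0,"wy":0,"wz":0,"grip":255},{"tx":-0.2,"ty":0,"tz":0,"wx":0,"wy":0,"wz":0,"grip":255}]}}

```text
time_s: 22.65
position: [0.5945, 0.1925, 0.0898]
orientation: [-0.031, 1.0, -0.0, -0.001]
ft_force: [0.7, -0.1, -2.1]
gripper_width: 0.636
```

```bash
python3 -c "
from h import *
rel()"
```

```text
t 22.65 centre x,y,z mm [59.6  0.4 -0.8] yaw,pitch deg 3.58 -0.1 F rod [ 0.7 -0.1 -2.1] M [ 0.02 -0.28 -0.02] w 0.636
```

>>> {"method": "drive_tool", "body": {"motion": [{"tx":-0.1,"ty":0,"tz":0,"wx":0,"wy":0,"wz":0,"grip":255},{"tx":-0.1,"ty":0,"tz":0,"wx":0,"wy":0,"wz":0,"grip":255}]}}

```text
time_s: 22.85
position: [0.5955, 0.1926, 0.0897]
orientation: [-0.031, 1.0, -0.0, -0.001]
ft_force: [1.7, 0.2, -3.0]
gripper_width: 0.64
```

```bash
python3 -c "
from h import *
rel()"
```

```text
t 22.85 centre x,y,z mm [60.6  0.5 -0.9] yaw,pitch deg 3.59 -0.1 F rod [ 1.7  0.1 -3. ] M [-0.05 -0.32  0.03] w 0.64
```

>>> {"method": "drive_tool", "body": {"motion": [{"tx":-0.1,"ty":0,"tz":0,"wx":0,"wy":0,"wz":0,"grip":255},{"tx":-0.1,"ty":0,"tz":0,"wx":0,"wy":0,"wz":0,"grip":255}]}}

```text
time_s: 23.05
position: [0.5962, 0.1926, 0.0897]
orientation: [-0.031, 1.0, -0.0, -0.001]
ft_force: [-0.0, 0.2, -2.1]
gripper_width: 0.637
```

```bash
python3 -c "
from h import *
rel()"
```

```text
t 23.05 centre x,y,z mm [61.3  0.5 -0.9] yaw,pitch deg 3.59 -0.12 F rod [-0.   0.2 -2.1] M [ 0.01  0.01 -0.  ] w 0.637
```

>>> {"method": "drive_tool", "body": {"motion": [{"tx":-0.1,"ty":0,"tz":0,"wx":0,"wy":0,"wz":0,"grip":255},{"tx":-0.1,"ty":0,"tz":0,"wx":0,"wy":0,"wz":0,"grip":255}]}}

```text
time_s: 23.25
position: [0.5974, 0.1927, 0.0898]
orientation: [-0.031, 1.0, -0.0, -0.001]
ft_force: [-0.8, -0.3, -2.9]
gripper_width: 0.637
```

```bash
python3 -c "
from h import *
rel()"
```

```text
t 23.25 centre x,y,z mm [62.5  0.5 -0.8] yaw,pitch deg 3.59 -0.1 F rod [-0.8 -0.3 -2.9] M [-0.04  0.01  0.06] w 0.637
```

Near the click. I'll average the noisy readings over several periods.

```bash
cat >> h.py <<'E'
def avg(n=6):
    A=[]
    for _ in range(n):
        ctrl.get_image('top'); s=ctrl.observe(); A.append([*s['ft_force'],*s['wrist_torque'],*(np.array(s['position'])*1000)])
    A=np.array(A); print('avg F',A[:,:3].mean(0).round(2),'M',A[:,3:6].mean(0).round(3),'pos',A[:,6:].mean(0).round(2),'sd',A[:,:3].std(0).round(2))
E
python3 -c "
from h import *
avg(); rel()"
```

```text
avg F [-0.29  0.2  -3.16] M [ 0.023  0.026 -0.005] pos [597.41 192.72  89.83] sd [0.3  0.39 0.64]
t 23.55 centre x,y,z mm [62.6  0.5 -0.7] yaw,pitch deg 3.59 -0.09 F rod [-0.  -0.1 -3.2] M [-0.02 -0.01 -0.02] w 0.638
```

>>> {"method": "drive_tool", "body": {"motion": [{"tx":-0.1,"ty":0,"tz":0,"wx":0,"wy":0,"wz":0,"grip":255},{"tx":-0.1,"ty":0,"tz":0,"wx":0,"wy":0,"wz":0,"grip":255}]}}

```text
time_s: 23.75
position: [0.5986, 0.1928, 0.0899]
orientation: [-0.031, 1.0, 0.0, -0.001]
ft_force: [0.3, -0.2, -2.8]
gripper_width: 0.641
```

```bash
python3 -c "
from h import *
avg(); rel()"
```

```text
avg F [ 0.27  0.09 -3.31] M [ 0.031 -0.06  -0.007] pos [598.57 192.8   89.89] sd [0.53 0.56 0.43]
t 24.05 centre x,y,z mm [63.7  0.5 -0.7] yaw,pitch deg 3.59 -0.08 F rod [ 0.9  0.5 -3.6] M [ 0.05 -0.11  0.02] w 0.642
```

>>> {"method": "drive_tool", "body": {"motion": [{"tx":-0.1,"ty":0,"tz":0,"wx":0,"wy":0,"wz":0,"grip":255},{"tx":-0.1,"ty":0,"tz":0,"wx":0,"wy":0,"wz":0,"grip":255}]}}

```text
time_s: 24.25
position: [0.5992, 0.1928, 0.0898]
orientation: [-0.031, 1.0, -0.0, -0.001]
ft_force: [-1.3, 0.3, -1.6]
gripper_width: 0.635
```

```bash
python3 -c "
from h import *
avg(); rel()"
```

```text
avg F [-1.6  -0.03 -2.4 ] M [-0.032  0.368 -0.001] pos [599.25 192.83  89.8 ] sd [0.48 0.57 0.25]
t 24.55 centre x,y,z mm [64.4  0.5 -0.7] yaw,pitch deg 3.59 -0.1 F rod [-1.9 -0.3 -1.9] M [-0.03  0.41 -0.02] w 0.639
```

Resistance came back at 0.5992, so the free window is TCP x 0.596–0.5987. Backing off to the middle.

>>> {"method": "drive_tool", "body": {"motion": [{"tx":0.1,"ty":0,"tz":0,"wx":0,"wy":0,"wz":0,"grip":255},{"tx":0.21,"ty":0,"tz":0,"wx":0,"wy":0,"wz":0,"grip":255},{"tx":0.21,"ty":0,"tz":0,"wx":0,"wy":0,"wz":0,"grip":255}]}}

```text
time_s: 24.85
position: [0.5974, 0.1927, 0.09]
orientation: [-0.031, 1.0, 0.0, -0.001]
ft_force: [-0.5, 0.5, -3.3]
gripper_width: 0.634
```

```bash
python3 -c "
from h import *
avg(); rel()"
```

```text
avg F [-0.11  0.04 -3.09] M [-0.004  0.02  -0.005] pos [597.42 192.71  89.9 ] sd [0.54 0.38 0.45]
t 25.15 centre x,y,z mm [62.5  0.5 -0.7] yaw,pitch deg 3.59 -0.08 F rod [-0.1  0.2 -2.8] M [-0.   -0.01 -0.02] w 0.637
```

>>> {"method": "drive_tool", "body": {"motion": [{"tx":0,"ty":0,"tz":0,"wx":0,"wy":0,"wz":0,"grip":0},{"tx":0,"ty":0,"tz":0,"wx":0,"wy":0,"wz":0,"grip":0},{"tx":0,"ty":0,"tz":0,"wx":0,"wy":0,"wz":0,"grip":0},{"tx":0,"ty":0,"tz":0,"wx":0,"wy":0,"wz":0,"grip":0},{"tx":0,"ty":0,"tz":0,"wx":0,"wy":0,"wz":0,"grip":0}]}}

```text
time_s: 25.65
position: [0.5974, 0.1928, 0.09]
orientation: [-0.031, 1.0, 0.0, -0.001]
ft_force: [1.0, 0.2, 0.9]
gripper_width: 1.001
```

>>> {"method": "drive_tool", "body": {"motion": [{"tx":0,"ty":0,"tz":-2,"wx":0,"wy":0,"wz":0,"grip":0},{"tx":0,"ty":0,"tz":-5,"wx":0,"wy":0,"wz":0,"grip":0},{"tx":0,"ty":0,"tz":-9,"wx":0,"wy":0,"wz":0,"grip":0},{"tx":0,"ty":0,"tz":-12,"wx":0,"wy":0,"wz":0,"grip":0},{"tx":0,"ty":0,"tz":-12,"wx":0,"wy":0,"wz":0,"grip":0}]}}

```text
time_s: 26.15
position: [0.5991, 0.1931, 0.2146]
orientation: [-0.031, 1.0, 0.001, 0.003]
ft_force: [0.5, 0.1, -0.3]
gripper_width: 1.0
```

>>> {"method": "drive_tool", "body": {"motion": [{"tx":5,"ty":0,"tz":0,"wx":0,"wy":0,"wz":0,"grip":0},{"tx":9,"ty":0,"tz":0,"wx":0,"wy":0,"wz":0,"grip":0},{"tx":9,"ty":0,"tz":0,"wx":0,"wy":0,"wz":0,"grip":0},{"tx":9,"ty":0,"tz":0,"wx":0,"wy":0,"wz":0,"grip":0},{"tx":9,"ty":0,"tz":0,"wx":0,"wy":0,"wz":0,"grip":0}]}}

```text
time_s: 26.65
position: [0.5084, 0.1871, 0.2098]
orientation: [-0.031, 1.0, 0.0, -0.001]
ft_force: [0.4, 0.6, -0.3]
gripper_width: 1.002
```

```bash
python3 - <<'E'
from h import *
avg(3); c=cam('side'); save('side','s8.png'); ct=cam('top'); save('top','t8.png')
a=cv2.imread('pics/s8.png')[200:330,215:345]; b=cv2.imread('pics/t8.png')[150:280,195:325]
cv2.imwrite('pics/c8.png',np.hstack([cv2.resize(x,(400,400),interpolation=cv2.INTER_CUBIC) for x in(a,b)]))
q=np.radians(3.6);u=np.array([np.cos(q),np.sin(q)]);n=np.array([-u[1],u[0]]);t=np.array([.570,.1898])
# expected corners (centre 62.5 along) in the crops
for X in [(-5,30),(-5,-30)]:
    w=t+u*X[0]/1000+n*X[1]/1000; ps=(proj(c,[*w,.1175])-[215,200])*400/130; pt=(proj(ct,[*w,.1175])-[195,150])*400/130+[400,0]; print(X,ps.round(),pt.round())
E
```

```text
avg F [-0.    0.14 -0.05] M [-0.021 -0.028  0.005] pos [508.53 187.07 209.59] sd [0.82 0.29 0.26]
(-5, 30) [281. 226.] [546. 295.]
(-5, -30) [302. 171.] [621. 289.]
```

View pics/c8.png

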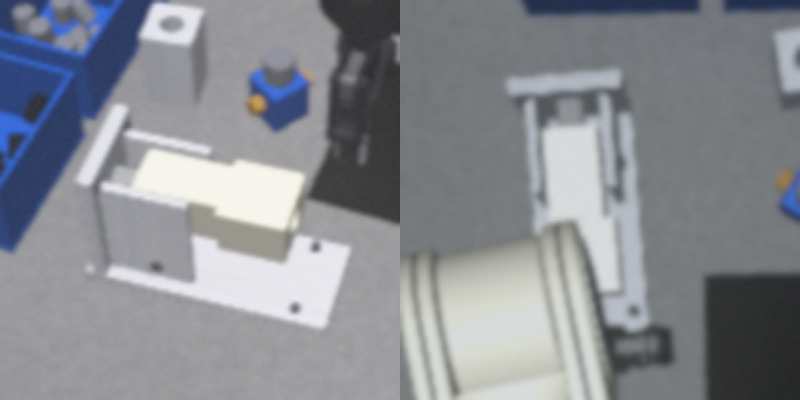

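The sleeve sits on the rod between the cheeks. The tail corners are at (302,172) in the side crop and (620,293) in the top crop, against predictions of (302,171) and (621,289). The arm is clear, so I'm handing in.

```bash
python3 -c "
from h import *
print(ctrl.hand_in(), ctrl.observe()['time_s'])"
```

```text
the job is handed in; nothing more can be done
the job is handed in; nothing more can be done
```

The sleeve is on the far fixture's rod, nose first and clicked in. I handed the job in at about 27 s on the robot's clock, and the hand-in gives no verdict.

**What I did:** I lifted the sleeve out of the dock by its nose, set it down on the mat, let go and took it by the tail. That first tail grasp ran joint 6 onto its 3.141 rad limit 37 mm to the side of the rod. I put the sleeve back on the mat, turned the wrist half round and gripped the tail again, then pushed it onto the rod.

**Finding the click:**

| Stage | Sleeve centre past the rod tip |
|---|---|
| Ball first felt | about 32 mm |
| Forces vanished (click) | about 61 mm |
| Resistance came back | about 64 mm |
| Where I left it, after backing off | about 62.5 mm |

**Last checks:**
- **Release:** before I let go, the force along the rod was about 0 N. After I backed the gripper away, it felt no load.
- **Position:** the sleeve's tail corners in the side and top pictures are within about 8 enlarged-crop pixels (under 3 camera pixels) of where 62.5 mm predicts.
- **Bystanders:** valve_a and the plain block look unmoved in the last pictures. I did not check the other bystanders again.

**What disagreed:** the ball-to-click travel was about 29–30 mm by feel, against the stated 32 mm. The seat was free for about 2.5–3 mm of travel, so I rely on the force pattern for the click. I could not read the ball's position directly.

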